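# Roll-check the washed steel straws and fill the straw box

## Robot

A 6-joint arm with a two-finger parallel gripper is mounted at the origin on a cart in front of the work surface, level with it; the furniture and walls round the work are solid. World frame = base frame: x ahead of the robot, y to its left, z up, the work surface at z = 0. Lengths are in mm, angles in rad, forces in N, time in s.
With the tool pointing down it reaches from about 275 to 850 mm from the base axis. Payload 5.2 kg.
Tool frame: the origin (TCP) lies at the very end of the fingers, on their centre line; the grasp point (between the pads) lies manip.grip_point_offset behind it (manip.grip_point_offset is the distance from the TCP to the grasp point, in mm); z points along the fingers, y is the line along which they close (so a half turn about z gives the same grasp; the last joint's range is limited). The gripper opens to 85 mm and grips with 20 to 120 N. Pads are 22 mm wide; open, the fingers measure 114 mm over their backs; the gripper's body (76 mm by 85 mm) begins 54 mm behind the grasp point. The pads swing forward as they close: fully open they stand 13 mm farther back than shut.
Start: joints at [1.071, 0.259, 1.535, -0, 1.348, -0.203], TCP at [160.832, 525.964, 192.21] pointing down, gripper open.
Joint ranges: [-3.14, 3.14], [-0.91, 2.08], [0.19, 2.58], [-1.22, 4.36], [0.22, 2.71], [-3.12, 3.12]. Speed limits (rad/s): [2.57, 2.57, 3.14, 3.14, 3.14, 3.14].

## Interface

Orientations are given as a unit quaternion [w, x, y, z].
In Python, from rig import manip gives the robot as it stands.
- The arm moves only by the tool carry_out, never from a script. Its argument "targets" is a list that holds one entry, the list of rows, each a list of 7 numbers: the shift along the tool's x, y, z in cm, then the turn, a rotation vector about the tool's x, y, z in degrees, then the opening, from -1 (shut) to 1 (fully open), so that 0 is half open. In form: [[[dx, dy, dz, ax, ay, az, fingers], ...]]. A call has 1 to 20 rows; each row is the pose to reach, as a shift and turn from the pose commanded when the call began, along the tool's axes at that moment; what a row does not reach only later rows make up. A row lasts 1/12 s, in which the tool goes at most 41.7 mm and 7.16 degrees, less where a joint would pass 70% of its speed; a pose out of reach is approached as far as the arm can. A call with a gripper value outside its range is refused whole. The fingers move at their own pace and stop on an object; "grip_force" is the grip in N (left out, the last holds). Time passes only in rows, so rows that repeat a pose let the fingers close. It gives the time, the measured TCP pose, the force, the opening and the grip force at its end, in the units of the state.
- manip.state(): the state, without advancing time (a new reading comes with each control period).
- manip.capture(name): name is "scene" or "top"; returns the picture (384x512x3 uint8, blue, green, red); there is no depth.
- manip.calibration(name): a dict with "fx", "fy", "cx", "cy" (pixels), "k1" (the pictures are not rectified: a ray, as slopes to the right and down, at radius r is drawn at 1 + k1 r^2 times it, then the intrinsics apply), "view" (4x4, takes a point from world to camera coordinates). Camera axes: x right, y down, z forward; pixel columns grow to the right and rows downward; lengths in mm; the calibration is good to about 2 mm. A picture is of the moment at which its call begins. calibration takes no time and is no camera call.
- manip.sign_off(): hands the job in; it is judged then, once.
Trained networks look in the newest picture that a camera, given by its name, has taken for a name from the list of things; names that differ only in an ending like _2 or _b are one class to them, and where a whole thing is asked for, a point or a joint stands for the part that bears it (a point fixed in the world has none). Each returns a list of dicts, best first, with "conf" (0 to 1); they miss things now and then, are a little off and sometimes report something else, mostly with a low value. They report only what shows in the picture. A call takes as long as a camera call.
- manip.boxes_of(thing, camera): "box" ([left, top, right, bottom] in pixels, round what is visible of it).
The state is a dict: "time_s": time; "joint_positions": joint angles; "qvel": joint speeds; "joint_torque": joint torques, N m; "tool_pos": TCP position; "tcp_rot": TCP orientation; "force": force on the tool from outside, world axes, zero at the start; "ft_torque": the same for the moment, N m; "grip_width": finger opening in mm; "finger_force": force on a finger pad.
Only numpy, scipy, OpenCV 4.12 (cv2) and the standard library are available. Lean on these libraries where they do the work, as an engineer would, in place of code of your own. Each camera call takes 0.05 s, during which the arm holds its last target. There are 200 camera calls.

## Task

Set the flat scoop on the counter at the foot of the sloping drainboard, squarely, with its mouth tucked under the foot edge, then lay each washed straw from the drying rack across the top of the drainboard and let go: a straight one must roll down into the scoop by itself, a bent one stays on the board and goes into the black reject tray. When all have been tried, carry the loaded scoop level to the wooden straw box, tip the straws into it without spilling or touching them by hand, and put the empty scoop down flat on the counter. Leave the cups and jars round about as they are.

Things in the scene. Friction and masses are not known exactly. Their poses are not given: they have to be found in the camera images.
- drainboard: fixed dark steel drainboard with bright rims, 176 mm (x) by 200 mm (y), origin under its centre on the counter. Smooth flat plate falls 4.5 degrees to its foot at -y: 30 mm high at the foot edge, 38 mid, 46 at the top end. 168 mm between 10 mm rims on both sides and the top end, no rim at the foot. Let go across it (along x), a straight straw rolls off the foot within 1.5 s; a bent one stays
- board_top (a point): point on the drainboard's running surface, mid-width, 55 mm above the middle toward the top end: the place to lay a straw
- board_foot (a point): middle of the drainboard's foot edge, on the running surface, 30 mm above the counter; axes as the drainboard's. The plate is 3 mm thick and overhangs its legs by 35 mm, so the scoop's mouth fits 10 to 20 mm under it
- scoop: loose flat aluminium scoop, 0.55 kg, 176 mm wide (x), 123 mm deep (y), origin under its middle. Open mouth at +y without lip; side walls 36 mm high (23 mm near the mouth), back wall 42 mm at y = -62 mm. The floor, 170 by 120 mm, rises 5 degrees from 8 mm at the back to 18.5 mm at the mouth: straws rest against the back wall while it is held level
- scoop_grip (a point): grip point on the scoop's upright wooden handle over the back wall, at (0, -61.5, 72) mm in the scoop's frame, axes as the scoop's. Handle 88 mm wide (x), 15 mm thick (y), from 58 to 90 mm above the counter; taken from above, one finger before and one behind it; a grip of 40 to 70 N is ample
- scoop_mouth (a point): middle of the scoop's front floor edge, (0, 60, 18.5) mm in the scoop's frame
- drying_rack: fixed wire drying rack, 86 mm (x) by 285 mm (y), origin under its centre. Two zigzag wires along y at x = -40 and +40 mm carry straws along x in six valleys 46 mm apart (y = -115 to +115 mm); straw axis 41 mm, wire peaks 45 mm above the counter. Open between the wires
- straw_box: loose open wooden straw box on the serving side, 170 mm (x) by 130 mm (y) by 55 mm high, walls and floor 6 mm, 0.8 kg; origin under its centre
- reject_tray: fixed black rubber tray for rejects, 210 mm (x) by 196 mm (y), 25 mm high, floor 5 mm thick, about 180 by 160 mm inside; a rib crosses its middle along y, so straws lie best along y, clear of it; origin under its centre
- straw_a: polished steel drinking straw, 14 mm diameter, 140 mm long, 40 g; origin at mid-length, on the axis (within 5 mm if bent), x along the straw. May be straight or bent, by about 8 mm. Starts across the drying rack; absent in some starts
- straw_b: polished steel drinking straw, 14 mm diameter, 140 mm long, 40 g; origin at mid-length, on the axis (within 5 mm if bent), x along the straw. May be straight or bent, by about 8 mm. Starts across the drying rack; absent in some starts
- straw_c: polished steel drinking straw, 14 mm diameter, 140 mm long, 40 g; origin at mid-length, on the axis (within 5 mm if bent), x along the straw. May be straight or bent, by about 8 mm. Starts across the drying rack; absent in some starts
- straw_d: polished steel drinking straw, 14 mm diameter, 140 mm long, 40 g; origin at mid-length, on the axis (within 5 mm if bent), x along the straw. May be straight or bent, by about 8 mm. Starts across the drying rack; absent in some starts
- straw_e: polished steel drinking straw, 14 mm diameter, 140 mm long, 40 g; origin at mid-length, on the axis (within 5 mm if bent), x along the straw. May be straight or bent, by about 8 mm. Starts across the drying rack; absent in some starts
- straw_f: polished steel drinking straw, 14 mm diameter, 140 mm long, 40 g; origin at mid-length, on the axis (within 5 mm if bent), x along the straw. May be straight or bent, by about 8 mm. Starts across the drying rack; absent in some starts
- cocoa_shaker: bystander: white cocoa shaker with a tan band, 72 mm diameter, 110 mm tall, origin under its centre
- tablet_jar: bystander: white jar with a blue lid, 67 mm diameter, 94 mm tall
- mug: bystander: white mug upside down, 90 mm diameter, 98 mm tall
- wdt_tool: bystander: brown wooden needle tool, 35 mm diameter, 75 mm tall, standing

How it is judged:
By the outcome, as a careful person would: the job done as asked, in the order asked, and still so for the second after the job is handed in, with the robot touching nothing.
Of straw_a, straw_b, straw_d, straw_e only 2 to 3 are there at a start; the rules pass over those that are not, and their reading is None.
At some moment in a run one of straw_box may be knocked a few centimetres aside while the robot is not near it.
It also fails if it takes over 210 s, if anything falls off the work surface, if the arm or the gripper's body presses on something with over 40 N, if the wrist force passes 120 N, or if a joint passes its speed limit or range.

## Working session

There is one attempt and no reset: what is moved stays moved. The work goes in short steps, Python scripts to look and compute and a tool call to move; the robot and the scene stay as the last step left them, time stands still between calls to the robot, and variables do not carry over. Pictures are saved under pics/ and viewed, at most 14 in all, crops included, and the job is handed in when it is done.

Besides the shell and the picture viewer there is one more tool, called by a JSON object that holds its "op" and its "data". carry_out: Moves the arm, as the interface text tells. Its arguments: {"type":"object","properties":{"targets":{"type":"array"},"grip_force":{"type":"number"}},"required":["targets"]}

```bash
ls; mkdir -p pics; python3 - <<'E'
from rig import manip
import cv2, numpy as np
s=manip.state(); print(s, manip.grip_point_offset)
for n in ("scene","top"):
    im=manip.capture(n); cv2.imwrite(f"pics/{n}0.png",im)
    c=manip.calibration(n); print(n,{k:(np.round(v,4).tolist()) for k,v in c.items()})
for t in ["drainboard","scoop","drying_rack","straw_box","reject_tray","straw_a","cocoa_shaker","mug","tablet_jar","wdt_tool"]:
    for n in ("scene","top"):
        print(t,n,[(np.round(d["box"]).tolist(),round(d["conf"],2)) for d in manip.boxes_of(t,n)])
E
```

```text
pics
{'time_s': 0.0, 'joint_positions': array([ 1.07121762e+00,  2.59353992e-01,  1.53608749e+00, -1.46519401e-05,
        1.34799459e+00, -2.02784854e-01]), 'qvel': array([3.68603448e-04, 1.92044368e-04, 4.65840509e-04, 2.95998213e-04,
       1.14774767e-03, 8.71444474e-05]), 'joint_torque': array([-5.66216549e-04, -4.46036947e+01, -2.90572214e+01, -4.51601281e-04,
        1.17664153e-02, -4.06555830e-05]), 'tool_pos': array([160.53279591, 525.42435746, 191.3670742 ]), 'tcp_rot': array([-3.10368090e-04,  1.47851198e-01,  9.89009188e-01, -8.67912938e-04]), 'force': array([-0.00150518, -0.58161684, -0.29118896]), 'ft_torque': array([ 0.01038475, -0.01171355,  0.01263372]), 'finger_force': 0.0, 'grip_width': 85.5099552284322} 18.700000000000003
scene {'fx': 404.4188, 'fy': 404.4188, 'cx': 262.9157, 'cy': 192.2352, 'k1': 0.0263, 'view': [[-0.8692, -0.494, -0.0225, 407.2847], [-0.2946, 0.5539, -0.7787, 265.0138], [0.3971, -0.6702, -0.627, 1322.5523], [0.0, 0.0, 0.0, 1.0]]}
top {'fx': 484.2717, 'fy': 484.2717, 'cx': 258.0661, 'cy': 192.0735, 'k1': -0.005, 'view': [[0.005, -0.9999, 0.0095,
[... 785 characters left out ...]
96.0, 201.0, 220.0, 216.0], 0.63), ([226.0, 178.0, 240.0, 186.0], 0.59)]
straw_a top [([202.0, 128.0, 213.0, 171.0], 0.7), ([258.0, 139.0, 266.0, 178.0], 0.66), ([221.0, 133.0, 227.0, 171.0], 0.65), ([247.0, 138.0, 256.0, 180.0], 0.64), ([235.0, 130.0, 241.0, 173.0], 0.55), ([190.0, 139.0, 262.0, 170.0], 0.53)]
cocoa_shaker scene [([307.0, 131.0, 321.0, 148.0], 0.5)]
cocoa_shaker top [([377.0, 187.0, 404.0, 212.0], 0.62)]
mug scene [([278.0, 137.0, 296.0, 165.0], 0.98)]
mug top [([345.0, 154.0, 379.0, 190.0], 0.69)]
tablet_jar scene []
tablet_jar top [([377.0, 237.0, 404.0, 259.0], 0.88)]
wdt_tool scene [([254.0, 159.0, 263.0, 173.0], 0.5)]
wdt_tool top [([308.0, 152.0, 316.0, 166.0], 0.61)]
```

```bash
python3 - <<'E'
import cv2
a=cv2.imread("pics/top0.png")[110:275,80:420]; cv2.imwrite("pics/top0c.png",cv2.resize(a,None,fx=2.35,fy=2.35,interpolation=cv2.INTER_CUBIC))
a=cv2.imread("pics/scene0.png"); cv2.imwrite("pics/scene0c.png",cv2.resize(a,(800,600)))
E
```

```text
(no output)
```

View pics/top0c.png

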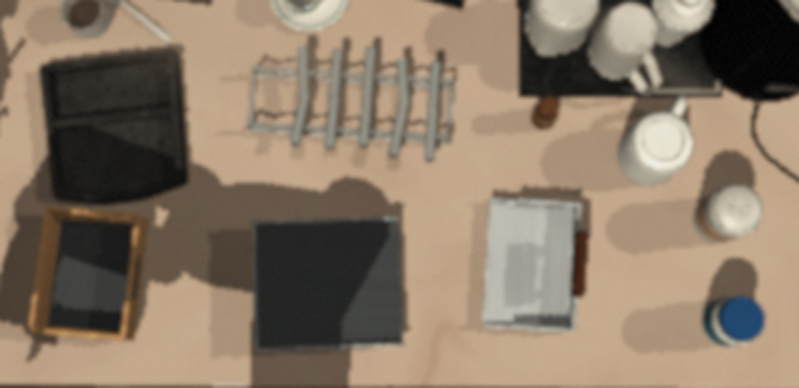

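View pics/scene0c.png

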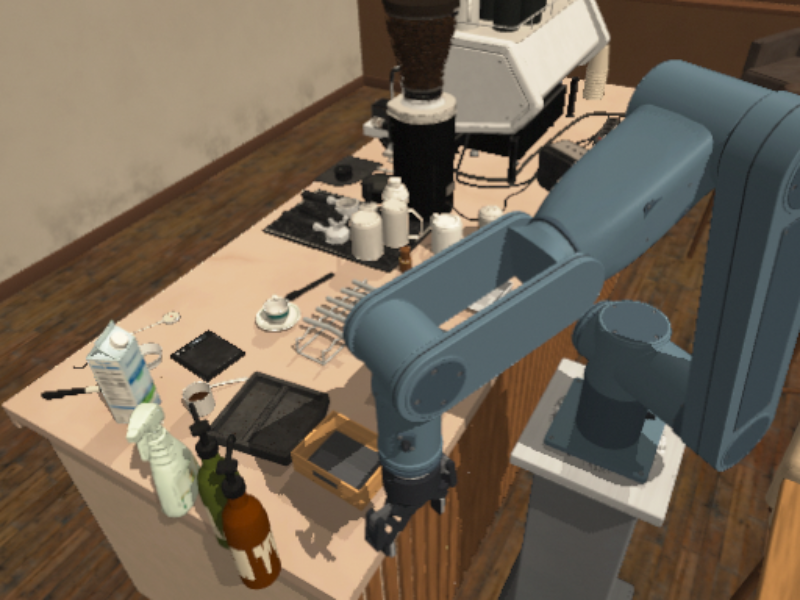

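The top view shows the drainboard (crop 255–403 × 218–348), foot to the right (-y). The scoop is at right with its handle at right and mouth toward the board. Five straws lie in the rack's valleys. The tray and box are at left.

```bash
cat > h.py <<'E'
import numpy as np, cv2
from rig import manip
from scipy.optimize import least_squares
def proj(P,cam="top"):
    c=manip.calibration(cam); V=np.array(c["view"]); p=np.atleast_2d(P)@V[:3,:3].T+V[:3,3]
    s=p[:,:2]/p[:,2:]; r2=(s**2).sum(1,keepdims=True); s=s*(1+c["k1"]*r2)
    return s*[c["fx"],c["fy"]]+[c["cx"],c["cy"]]
def back(uv,z,cam="top"):
    c=manip.calibration(cam); V=np.array(c["view"]); d=(np.atleast_2d(uv)-[c["cx"],c["cy"]])/[c["fx"],c["fy"]]
    s=d.copy()
    for _ in range(5): s=d/(1+c["k1"]*(s**2).sum(1,keepdims=True))
    R=V[:3,:3]; o=-R.T@V[:3,3]; ray=np.c_[s,np.ones(len(s))]@R
    return o+ray*((z-o[2])/ray[:,2])[:,None]
def pose_pts(x,y,a,L):
    L=np.atleast_2d(L).astype(float); c,s=np.cos(a),np.sin(a)
    return np.c_[x+c*L[:,0]-s*L[:,1], y+s*L[:,0]+c*L[:,1], L[:,2]]
def fit(uv,L,x0,cam="top"):
    r=least_squares(lambda q:(proj(pose_pts(*q,L),cam)-uv).ravel(),x0,x_scale=[1,1,.01]); return r.x,r.fun
def crop(im,l,t,r,b,f,name,g=10):
    a=cv2.resize(im[t:b,l:r],None,fx=f,fy=f,interpolation=cv2.INTER_CUBIC)
    for u in range(-(-l//g)*g,r,g):
        cv2.line(a,(int((u+.5-l)*f),0),(int((u+.5-l)*f),5),(0,0,255),1); cv2.putText(a,str(u),(int((u+.5-l)*f)-8,15),0,.32,(0,0,255))
    for v in range(-(-t//g)*g,b,g):
        cv2.line(a,(0,int((v+.5-t)*f)),(5,int((v+.5-t)*f)),(0,0,255),1); cv2.putText(a,str(v),(6,int((v+.5-t)*f)+4),0,.32,(0,0,255))
    cv2.imwrite("pics/"+name,a)
E
python3 - <<'E'
from h import *
im=cv2.imread("pics/top0.png")
crop(im,183,193,335,263,5.2,"z1.png"); crop(im,90,125,190,265,4.2,"z3.png"); crop(im,180,122,280,184,7.8,"z2.png")
print(back([[220,230],[308,225],[230,155],[118,228],[128,165]],0).round())
E
```

```text
[[ 413.   11.    0.]
 [ 431. -277.    0.]
 [ 665.  -18.    0.]
 [ 418.  344.    0.]
 [ 628.  322.    0.]]
```

View pics/z1.png

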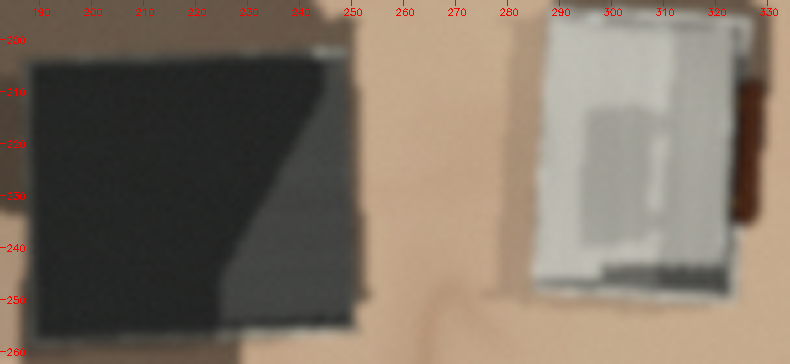

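View pics/z2.png

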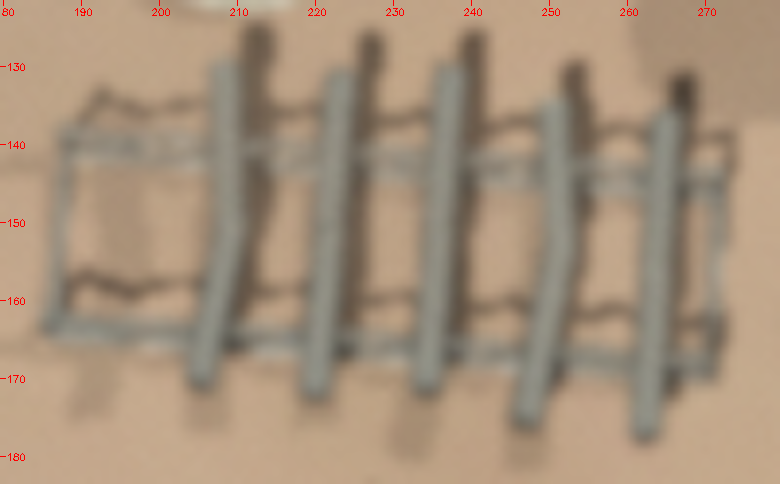

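View pics/z3.png

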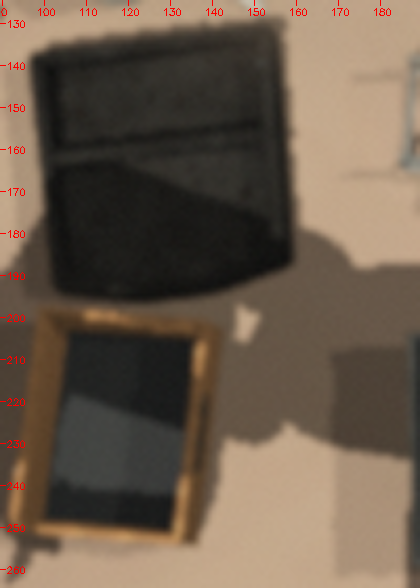

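The board's foot is at u≈250 with rims at v≈203–257. The scoop spans u 285–326 with its handle at u≈327, v 208–235. There are five straws with centres near v≈151, and those at u≈209 and 251 look bent. The box rim is around u 92–142, v 199–254, and the tray around u 99–159, v 133–195.

```bash
python3 - <<'E'
from h import *
def go(n,uv,L,x0):
    q,f=fit(np.array(uv,float),L,x0); print(n,q[:2].round(1),"yaw deg",np.degrees(q[2]).round(2),"res",f.round(1)); return q
go("board",[(188,204.5),(189,258),(249.5,202),(250.5,255.5)],[(88,100,56),(-88,100,56),(88,-100,40),(-88,-100,40)],(410,10,0))
go("scoop",[(288,195.5),(285,248.5),(326,197),(323.5,249.5),(327.5,222)],[(88,60,23),(-88,60,23),(88,-62,42),(-88,-62,42),(0,-61.5,90)],(430,-277,0))
go("rack",[(187,138),(186,163),(272,144),(271,169)],[(40,142,43),(-40,142,43),(40,-142,43),(-40,-142,43)],(665,-10,0))
go("tray",[(99,138),(156,132),(159,187),(104,195)],[(105,98,25),(105,-98,25),(-105,-98,25),(-105,98,25)],(630,320,0))
go("box",[(98,199),(142,202),(135,254),(92,250)],[(85,65,55),(85,-65,55),(-85,-65,55),(-85,65,55)],(420,344,0))
for a,b in [((208,130),(205,171)),((223,131),(220,172)),((237,131),(234,171)),((250.5,135),(247,176)),((265,136),(262,177))]:
    p=back([a,b],41); d=p[0]-p[1]; print(p.mean(0).round(1),np.linalg.norm(d).round(),np.degrees(np.arctan2(d[1],d[0])).round(1))
s=manip.state(); print(s["time_s"])
E
```

```text
board [410.1   9.6] yaw deg 2.63 res [-1.  -1.4 -1.   0.9  0.4 -0.6  1.5  1. ]
scoop [ 436.5 -264.9] yaw deg -3.27 res [-0.1 -0.8  0.1  0.3  0.1 -0.8  0.4  1.5 -0.4 -0.2]
rack [659.7 -16.8] yaw deg -3.55 res [-0.3  0.7 -1.5 -0.5  1.2  0.5  0.6 -0.6]
tray [630.9 310.5] yaw deg 7.23 res [-1.5 -2.7  0.5 -3.5  3.1  3.4 -2.1  2.5]
box [419.3 333.1] yaw deg -4.14 res [ 1.8 -1.2 -1.6 -1.  -0.9  0.7  0.7  1.4]
[670.   56.9  41. ] 138.0 -2.8
[667.    7.8  41. ] 138.0 -3.1
[669.  -37.9  41. ] 135.0 -3.5
[654.2 -81.4  41. ] 138.0 -4.3
[ 651.2 -129.6   41. ] 138.0 -3.9
1.1
```

```bash
cat >> h.py <<'E'
from scipy.spatial.transform import Rotation as Ro
def Rt(yaw,tip=0):
    # tool down, tool y = world y turned by yaw; tip = nose-down of a scoop (deg) about tool -x... 
    return Ro.from_euler("z",yaw,degrees=True)*Ro.from_euler("x",-tip,degrees=True)*Ro.from_matrix(np.diag([-1.,1,-1]))
def plan(*tg):
    s=manip.state(); q=s["tcp_rot"]; R0=Ro.from_quat([q[1],q[2],q[3],q[0]]); p0=s["tool_pos"]
    y=R0.as_matrix()[:,1]; print("t",round(s["time_s"],1),"tcp",p0.round(1),"yaw",np.degrees(np.arctan2(-y[0],y[1])).round(1),"w",round(s["grip_width"],1))
    for t in tg:
        d=R0.inv().apply(np.array(t[:3])-p0)/10; r=(R0.inv()*Rt(*t[3:])).as_rotvec(degrees=True)
        print(d.round(2).tolist()+r.round(1).tolist(),"rows",round(max(np.linalg.norm(d)/4.17,np.linalg.norm(r)/7.16),1))
E
python3 - <<'E'
from h import *
plan((430,80,260,-3.3),(433,-326,140,-3.3),(433,-326,53.5,-3.3))
E
```

```text
t 1.1 tcp [160.9 526.  192.2] yaw -17.0 w 85.7
[-38.78, -34.77, -6.78, 0.0, 0.0, -13.7] rows 12.6
[-50.94, -73.51, 5.22, 0.0, 0.0, -13.7] rows 21.5
[-50.94, -73.51, 13.87, 0.0, 0.0, -13.7] rows 21.7
```

{"op": "carry_out", "data": {"targets": [[[-38.8, -34.8, -6.8, 0, 0, -13.7, 1], [-38.8, -34.8, -6.8, 0, 0, -13.7, 1], [-38.8, -34.8, -6.8, 0, 0, -13.7, 1], [-38.8, -34.8, -6.8, 0, 0, -13.7, 1], [-38.8, -34.8, -6.8, 0, 0, -13.7, 1], [-38.8, -34.8, -6.8, 0, 0, -13.7, 1], [-38.8, -34.8, -6.8, 0, 0, -13.7, 1], [-38.8, -34.8, -6.8, 0, 0, -13.7, 1], [-38.8, -34.8, -6.8, 0, 0, -13.7, 1], [-38.8, -34.8, -6.8, 0, 0, -13.7, 1], [-38.8, -34.8, -6.8, 0, 0, -13.7, 1], [-38.8, -34.8, -6.8, 0, 0, -13.7, 1], [-50.9, -73.5, 5.2, 0, 0, -13.7, 1], [-50.9, -73.5, 5.2, 0, 0, -13.7, 1], [-50.9, -73.5, 5.2, 0, 0, -13.7, 1], [-50.9, -73.5, 5.2, 0, 0, -13.7, 1], [-50.9, -73.5, 5.2, 0, 0, -13.7, 1], [-50.9, -73.5, 5.2, 0, 0, -13.7, 1], [-50.9, -73.5, 5.2, 0, 0, -13.7, 1], [-50.9, -73.5, 5.2, 0, 0, -13.7, 1]]]}}

```text
time_s: 2.77
tool_pos: [427.7, -218.0, 169.5]
tcp_rot: [0.0, 0.029, 1.0, -0.0]
force: [1.6, 0.3, 0.1]
grip_width: 85.2
finger_force: 0.0
```

```bash
python3 - <<'E'
from h import *
plan((433,-326,140,-3.3),(433,-326,53.5,-3.3))
E
```

```text
t 2.8 tcp [ 427.7 -218.   169.5] yaw -3.3 w 85.2
[-1.16, -10.75, 2.95, -0.0, 0.0, -0.0] rows 2.7
[-1.15, -10.75, 11.6, -0.0, 0.0, -0.0] rows 3.8
```

{"op": "carry_out", "data": {"targets": [[[-0.5, -10.7, 3, 0, 0, 0, 1], [-0.5, -10.7, 3, 0, 0, 0, 1], [-0.5, -10.7, 3, 0, 0, 0, 1], [-0.5, -10.7, 3, 0, 0, 0, 1], [-0.5, -10.7, 3, 0, 0, 0, 1]]]}}

```text
time_s: 3.18
tool_pos: [426.1, -324.0, 138.8]
tcp_rot: [-0.001, 0.03, 1.0, 0.001]
force: [-0.6, -0.0, -0.4]
grip_width: 85.3
finger_force: 0.0
```

```bash
python3 - <<'E'
from h import *
plan((433,-326,140,-3.3),(433,-326,53.5,-3.3))
im=manip.capture("top"); crop(im,260,170,360,270,6,"g1.png")
E
```

```text
t 3.2 tcp [ 426.1 -324.   138.8] yaw -3.5 w 85.3
[-0.7, -0.15, -0.12, 0.1, -0.1, -0.2] rows 0.2
[-0.71, -0.17, 8.53, 0.1, -0.1, -0.2] rows 2.1
```

View pics/g1.png

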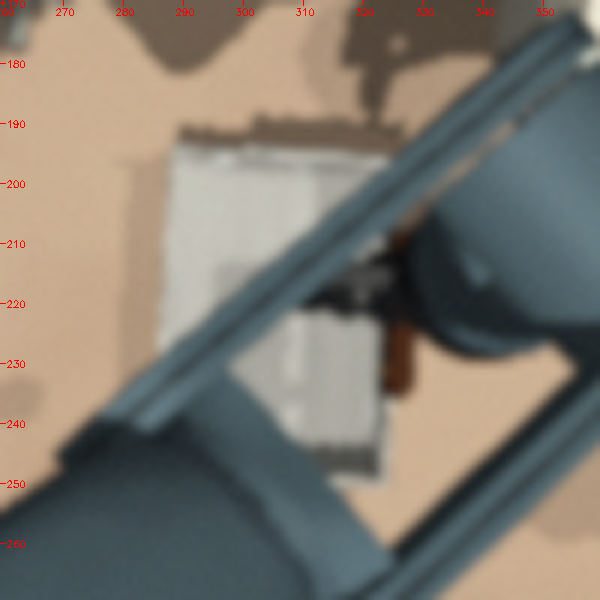

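The gripper hangs astride the dark wooden handle (u≈327, v≈208–235). The handle's middle is at v≈222 and the finger is at v≈217, so the planned 7 mm shift in -x is consistent. Going down and gripping.

{"op": "carry_out", "data": {"targets": [[[-0.7, -0.2, 3, 0, 0, -0.2, 1], [-0.7, -0.2, 5.5, 0, 0, -0.2, 1], [-0.7, -0.2, 7.5, 0, 0, -0.2, 1], [-0.7, -0.2, 8.5, 0, 0, -0.2, 1], [-0.7, -0.2, 8.5, 0, 0, -0.2, 1], [-0.7, -0.2, 8.5, 0, 0, -0.2, 1], [-0.7, -0.2, 8.5, 0, 0, -0.2, -1], [-0.7, -0.2, 8.5, 0, 0, -0.2, -1], [-0.7, -0.2, 8.5, 0, 0, -0.2, -1], [-0.7, -0.2, 8.5, 0, 0, -0.2, -1], [-0.7, -0.2, 8.5, 0, 0, -0.2, -1], [-0.7, -0.2, 8.5, 0, 0, -0.2, -1], [-0.7, -0.2, 8.5, 0, 0, -0.2, -1], [-0.7, -0.2, 8.5, 0, 0, -0.2, -1]]], "grip_force": 55}}

```text
time_s: 4.4
tool_pos: [433.6, -325.4, 54.8]
tcp_rot: [-0.0, 0.027, 1.0, 0.0]
force: [1.0, -0.3, 0.2]
grip_width: 0.0
finger_force: 0.0
```

```bash
python3 - <<'E'
from h import *
s=manip.state(); print(s["finger_force"],s["force"])
# target: scoop in board frame at (0,-145); staging at (0,-190)
x,y,a=410.1,9.6,np.radians(2.6)
def tcp(Ly): return pose_pts(x,y,a,[(0,Ly-61.5,0)])[0,:2]
for Ly,z in((-190,70),(-190,56),(-190,53.5),(-145,53.5)):
    p=tcp(Ly); print(p); plan((p[0],p[1],z,2.6))
E
```

```text
0.0 [ 0.96083284 -0.2514524   0.22488646]
[ 421.50879151 -241.6410983 ]
t 4.4 tcp [ 433.6 -325.4   54.8] yaw -3.1 w 0.0
[1.66, 8.3, -1.52, 0.0, -0.0, -5.7] rows 2.1
[ 421.50879151 -241.6410983 ]
t 4.4 tcp [ 433.6 -325.4   54.8] yaw -3.1 w 0.0
[1.66, 8.3, -0.12, 0.0, -0.0, -5.7] rows 2.0
[ 421.50879151 -241.6410983 ]
t 4.4 tcp [ 433.6 -325.4   54.8] yaw -3.1 w 0.0
[1.66, 8.3, 0.13, 0.0, -0.0, -5.7] rows 2.0
[ 419.46745705 -196.68742266]
t 4.4 tcp [ 433.6 -325.4   54.8] yaw -3.1 w 0.0
[2.11, 12.78, 0.13, 0.0, -0.0, -5.7] rows 3.1
```

```bash
python3 - <<'E'
from h import *
im=manip.capture("top"); a=cv2.resize(im[170:270,260:360],None,fx=5,fy=5,interpolation=cv2.INTER_CUBIC)
im2=manip.capture("scene"); u=proj([[433,-325,70]],"scene")[0]; print(u,proj([[433,-325,55]]))
l,t=int(u[0])-50,int(u[1])-50
b=cv2.resize(im2[t:t+100,l:l+60],None,fx=5,fy=5,interpolation=cv2.INTER_CUBIC); print(l,t)
cv2.imwrite("pics/g2.png",np.hstack([a,b]))
E
```

```text
[308.96217583 168.68779818] [[325.01138604 222.90890955]]
258 118
```

View pics/g2.png

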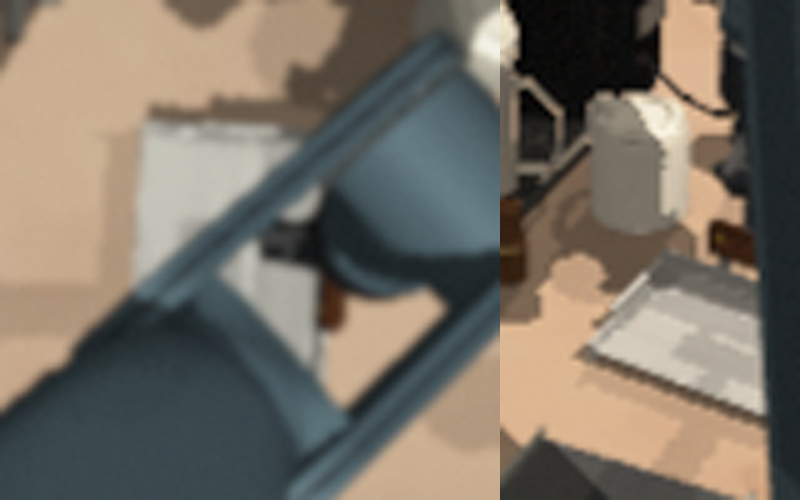

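The picture shows the gripper over the handle at u≈325, v≈222, and the scoop unmoved. The width reading of 0 contradicts that, so I'll lift 1 cm gently to see whether the scoop follows.

{"op": "carry_out", "data": {"targets": [[[0, 0, -0.3, 0, 0, 0, -1], [0, 0, -0.6, 0, 0, 0, -1], [0, 0, -1, 0, 0, 0, -1], [0, 0, -1, 0, 0, 0, -1], [0, 0, -1, 0, 0, 0, -1]]], "grip_force": 55}}

```text
time_s: 4.92
tool_pos: [434.0, -325.7, 65.3]
tcp_rot: [0.0, 0.027, 1.0, -0.0]
force: [0.7, 0.1, -0.2]
grip_width: 0.4
finger_force: 0.0
```

```bash
python3 - <<'E'
from h import *
s=manip.state(); print({k:np.round(s[k],2).tolist() for k in ("time_s","tool_pos","force","ft_torque","finger_force","grip_width")})
im=manip.capture("top"); print([ (np.round(d["box"],1),d["conf"]) for d in manip.boxes_of("scoop","top")])
old=cv2.imread("pics/top0.png")
for n,i in(("old",old),("now",im)): print(n,[int(x) for x in i[240,280:292].sum(1)])
E
```

```text
{'time_s': 4.92, 'tool_pos': [433.97, -325.69, 65.29], 'force': [0.69, 0.09, -0.24], 'ft_torque': [0.03, 0.01, 0.01], 'finger_force': 0.0, 'grip_width': 0.36}
[(array([287.3, 194.1, 330.8, 248.4]), 0.97), (array([ 98.7, 131.7, 160.8, 198.2]), 0.38)]
old [436, 432, 433, 433, 441, 469, 509, 545, 554, 559, 558, 556]
now [125, 127, 135, 140, 142, 146, 151, 145, 150, 151, 155, 150]
```

{"op": "carry_out", "data": {"targets": [[[0, 0, -3, 0, 0, 0, -1], [0, 0, -6, 0, 0, 0, -1], [0, 0, -6, 0, 0, 0, 1], [0, 0, -6, 0, 0, 0, 1], [0, 0, -6, 0, 0, 0, 1], [0, 0, -6, 0, 0, 0, 1], [0, 0, -6, 0, 0, 0, 1], [0, 0, -6, 0, 0, 0, 1]]]}}

```text
time_s: 5.68
tool_pos: [433.2, -324.8, 123.7]
tcp_rot: [-0.001, 0.027, 1.0, 0.001]
force: [-0.2, -0.6, 0.1]
grip_width: 72.3
finger_force: 0.0
```

```bash
python3 - <<'E'
from h import *
im=manip.capture("top"); a=cv2.resize(im[180:270,280:360],None,fx=5,fy=5,interpolation=cv2.INTER_CUBIC)
im2=manip.capture("scene"); b=cv2.resize(im2[110:200,270:350],None,fx=5,fy=5,interpolation=cv2.INTER_CUBIC)
cv2.imwrite("pics/g3.png",np.hstack([a,b])); plan((433,-326,54,-3.1)); print(proj([[433,-325,126-13],[433,-283,139],[433,-367,139]]))
E
```

```text
t 5.8 tcp [ 433.4 -325.1  124. ] yaw -3.1 w 84.6
[0.03, -0.1, 7.0, 0.1, -0.1, -0.0] rows 1.7
[[327.78476929 221.07562547]
 [315.11301199 220.12480621]
 [343.07623398 220.28868911]]
```

View pics/g3.png

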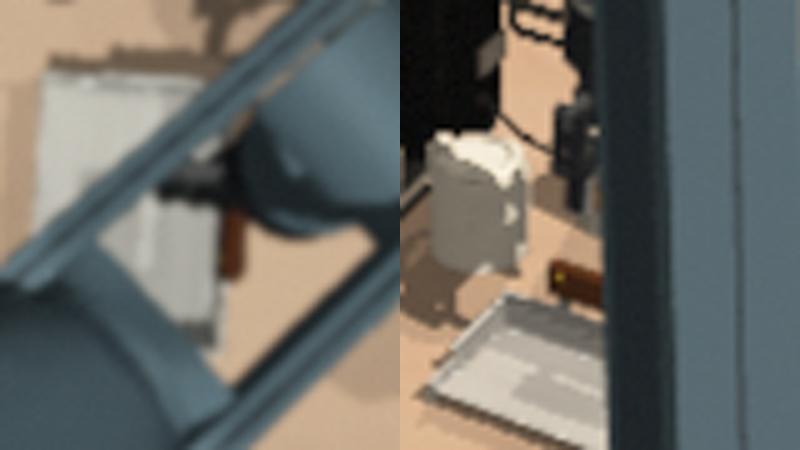

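The scene view shows a fingertip at about pixel (307,153) and the handle's far end at about (301,166). I'll compare these with projections.

```bash
python3 - <<'E'
from h import *
for n,P in(("handle far end top/bot",[(477,-323,90),(477,-323,58)]),("tips front/back",[(433,-283,137),(433,-367,137)]),("scoop far mouth/back corner",[pose_pts(436.5,-264.9,-.057,[(88,60,23)])[0],pose_pts(436.5,-264.9,-.057,[(88,-62,42)])[0]])):
    print(n,proj(P,"scene").round(1).tolist())
E
```

```text
handle far end top/bot [[299.3, 162.1], [299.0, 168.4]]
tips front/back [[305.4, 160.3], [314.1, 150.0]]
scoop far mouth/back corner [[275.5, 186.2], [290.5, 167.6]]
```

```bash
python3 - <<'E'
from h import *
d=np.array([.293,.956,0])
for z in(192,205,220,240):
    c=np.array([160.8,526,z]); print(z,proj([c+42.5*d,c-42.5*d,c+57*d,c-57*d],"scene").round(1).tolist())
im=cv2.imread("pics/scene0.png"); crop(im,210,280,310,370,6,"s0.png")
E
```

```text
192 [[250.4, 364.7], [277.8, 340.0], [245.4, 369.2], [282.2, 336.0]]
205 [[250.1, 361.6], [277.8, 336.8], [245.1, 366.1], [282.2, 332.8]]
220 [[249.8, 358.0], [277.8, 333.1], [244.8, 362.5], [282.3, 329.1]]
240 [[249.4, 353.0], [277.8, 328.1], [244.3, 357.6], [282.3, 324.1]]
```

View pics/s0.png

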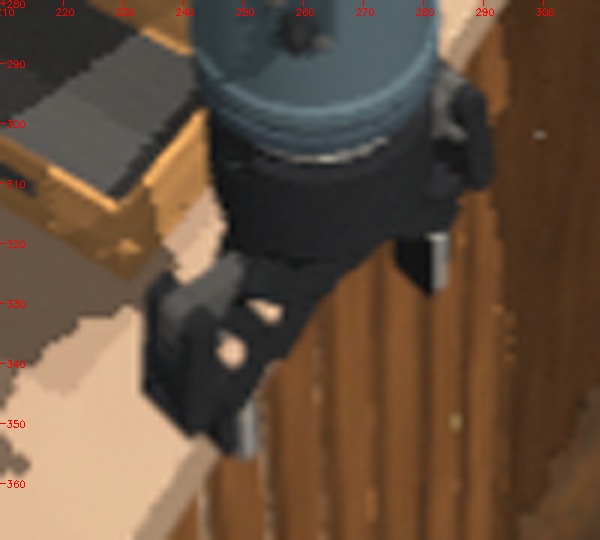

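Both pictures put the real fingertips about 30–37 mm higher than the reported TCP, which explains the missed grasp. Going lower is still safe (body and walls clear at z=30), so I'll try there.

{"op": "carry_out", "data": {"targets": [[[0, -0.1, 3, 0, 0, 0, 1], [0, -0.1, 6, 0, 0, 0, 1], [0, -0.1, 8, 0, 0, 0, 1], [0, -0.1, 9.4, 0, 0, 0, 1], [0, -0.1, 9.4, 0, 0, 0, 1], [0, -0.1, 9.4, 0, 0, 0, -1], [0, -0.1, 9.4, 0, 0, 0, -1], [0, -0.1, 9.4, 0, 0, 0, -1], [0, -0.1, 9.4, 0, 0, 0, -1], [0, -0.1, 9.4, 0, 0, 0, -1], [0, -0.1, 9.4, 0, 0, 0, -1], [0, -0.1, 9.4, 0, 0, 0, -1]]], "grip_force": 30}}

```text
time_s: 6.78
tool_pos: [434.0, -325.6, 31.6]
tcp_rot: [0.0, 0.027, 1.0, 0.0]
force: [0.1, 3.7, 5.6]
grip_width: 14.0
finger_force: 30.8
```

Caught at TCP z≈31, so the fingertips really are about 36 mm above the reported TCP. Regripping 14 mm lower to centre the pads on the handle.

{"op": "carry_out", "data": {"targets": [[[0, 0, 0, 0, 0, 0, 0], [0, 0, 0, 0, 0, 0, 0], [0, 0, 0, 0, 0, 0, 0], [0, 0, 0.7, 0, 0, 0, 0], [0, 0, 1.4, 0, 0, 0, 0], [0, 0, 1.4, 0, 0, 0, 0], [0, 0, 1.4, 0, 0, 0, -1], [0, 0, 1.4, 0, 0, 0, -1], [0, 0, 1.4, 0, 0, 0, -1], [0, 0, 1.4, 0, 0, 0, -1], [0, 0, 1.4, 0, 0, 0, -1], [0, 0, 1.4, 0, 0, 0, -1]]], "grip_force": 55}}

```text
time_s: 7.78
tool_pos: [433.5, -325.7, 16.7]
tcp_rot: [-0.0, 0.027, 1.0, 0.0]
force: [0.2, 3.9, 1.2]
grip_width: 14.1
finger_force: 53.7
```

```bash
cat >> h.py <<'E'
BX,BY,BA=410.1,9.6,np.radians(2.6)
def bd(lx,ly): return pose_pts(BX,BY,BA,[(lx,ly,0)])[0,:2]
E
python3 - <<'E'
from h import *
z=manip.state()["tool_pos"][2]
P=[(*bd(0,-185-61.5),z+12,2.6),(*bd(0,-185-61.5),z+2,2.6),(*bd(0,-145-61.5),z+2,2.6)]
plan(*P); print(manip.state()["finger_force"],manip.state()["force"])
E
```

```text
t 7.8 tcp [ 433.5 -325.7   16.7] yaw -3.1 w 14.1
[1.7, 8.83, -1.19, 0.1, -0.0, -5.7] rows 2.2
[1.7, 8.82, -0.19, 0.1, -0.0, -5.7] rows 2.2
[2.1, 12.81, -0.19, 0.1, -0.0, -5.7] rows 3.1
53.70849967002869 [0.19346212 3.86256524 1.1758167 ]
```

{"op": "carry_out", "data": {"targets": [[[0, 0, -0.6, 0, 0, 0, -1], [0, 0, -1.2, 0, 0, 0, -1], [0.6, 3, -1.2, 0, 0, -2, -1], [1.2, 6, -1.2, 0, 0, -4, -1], [1.7, 8.8, -1.2, 0, 0, -5.7, -1], [1.7, 8.8, -1.2, 0, 0, -5.7, -1], [1.7, 8.8, -0.6, 0, 0, -5.7, -1], [1.7, 8.8, -0.2, 0, 0, -5.7, -1], [1.7, 8.8, -0.2, 0, 0, -5.7, -1], [1.7, 8.8, -0.2, 0, 0, -5.7, -1], [1.7, 8.8, -0.2, 0, 0, -5.7, -1]]]}}

```text
time_s: 8.7
tool_pos: [421.5, -238.4, 18.6]
tcp_rot: [-0.0, -0.022, 1.0, -0.0]
force: [0.6, -0.9, -5.7]
grip_width: 14.2
finger_force: 55.0
```

```bash
python3 - <<'E'
from h import *
s=manip.state(); print(s["force"].round(1),s["grip_width"],s["finger_force"])
im=manip.capture("top"); crop(im,180,185,330,270,5.3,"p1.png")
plan((*bd(0,-145-61.5),18.7,2.6))
E
```

```text
[ 0.6 -0.9 -5.7] 14.204418590002184 54.999771416187286
t 8.8 tcp [ 421.5 -238.3   18.7] yaw 2.5 w 14.2
[0.02, 4.17, 0.0, -0.0, 0.0, -0.1] rows 1.0
```

View pics/p1.png

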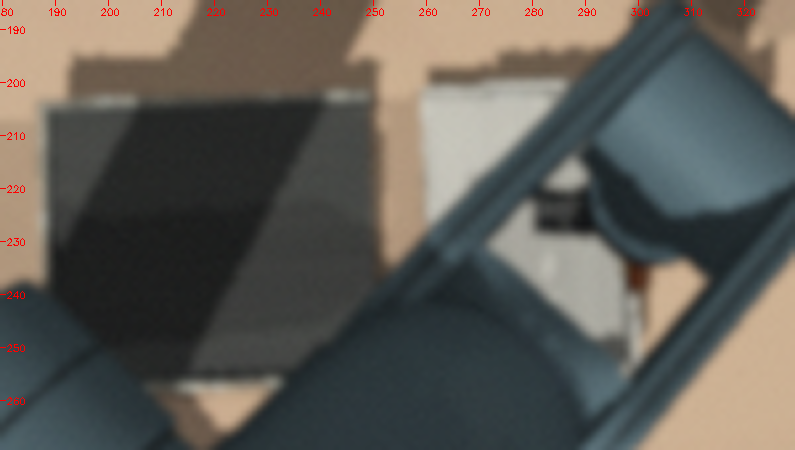

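```bash
cat >> h.py <<'E'
def vedge(im,vs,u0,u1):  # strongest horizontal gradient per row, subpixel
    g=cv2.GaussianBlur(im,(3,3),0).astype(float).sum(2); out=[]
    for v in vs:
        d=np.abs(np.gradient(g[v,u0:u1])); k=int(d.argmax()); k=min(max(k,1),len(d)-2)
        a,b,c=d[k-1:k+2]; out.append((u0+k+.5*(a-c)/(a-2*b+c+1e-9),v))
    return np.array(out)
def hedge(im,us,v0,v1): return vedge(im.transpose(1,0,2),us,v0,v1)[:,::-1]
def line(uv,z):
    P=back(uv,z); vx,vy,x,y=cv2.fitLine(P[:,:2].astype(np.float32),cv2.DIST_HUBER,0,.01,.01).ravel(); return x,y,np.degrees(np.arctan2(vy,vx))
E
python3 - <<'E'
from h import *
im=manip.capture("top"); o=cv2.imread("pics/top0.png")
print("foot old",line(vedge(o,range(208,252,2),245,256),30)); print("top end old",line(vedge(o,range(208,254,2),184,193),52))
print("mouth now",line(vedge(im,range(203,223,2),254,265),18.5)); print("foot now",line(vedge(im,range(206,235,2),245,256),30))
print("+x rim board",line(hedge(o,range(194,246,3),199,209),48)); print("-x rim board",line(hedge(o,range(194,246,3),252,263),48))
print("+x rim near foot",line(hedge(o,range(232,249,2),199,209),43),"scoop +x",line(hedge(im,range(262,284,2),195,206),30))
print(hedge(im,range(262,284,3),195,206)[:,1],hedge(o,range(232,249,3),199,209)[:,1])
E
```

```text
foot old (np.float32(415.8646), np.float32(-93.78806), np.float32(2.7075777))
top end old (np.float32(406.51874), np.float32(107.9439), np.float32(-0.3523497))
mouth now (np.float32(470.9386), np.float32(-117.73363), np.float32(5.039728))
foot now (np.float32(444.17273), np.float32(-91.71156), np.float32(2.012851))
+x rim board (np.float32(492.30792), np.float32(29.99771), np.float32(-87.87341))
-x rim board (np.float32(325.73444), np.float32(13.54203), np.float32(-87.7521))
+x rim near foot (np.float32(494.8581), np.float32(-54.538445), np.float32(87.06873)) scoop +x (np.float32(509.15036), np.float32(-160.869), np.float32(-84.73716))
[200.85526316 200.76190476 200.93037975 196.55813953 199.76388889
 199.51666667 199.44594595 199.23255814] [203.42857143 203.21052632 203.20588235 203.38235294 203.99473684
 204.00769231]
```

```bash
python3 - <<'E'
from h import *
o=cv2.imread("pics/top0.png"); im=manip.capture("top")
for r in (range(200,246,2),range(200,222,2),range(222,246,2)): print("mouth old",line(vedge(o,r,280,295),18.5))
print("back old",line(vedge(o,list(range(199,207))+list(range(237,247)),317,333),42), "handle old",line(vedge(o,range(210,234,2),327,335),90))
e=vedge(im,range(202,226),254,265); print(e.round(1)[:,0]); print(line(e,18.5))
E
```

```text
mouth old (np.float32(438.9616), np.float32(-205.34908), np.float32(-4.141371))
mouth old (np.float32(477.40222), np.float32(-208.088), np.float32(-4.2817116))
mouth old (np.float32(405.09225), np.float32(-203.16898), np.float32(-2.0770082))
back old (np.float32(434.3472), np.float32(-334.24588), np.float32(-11.744484)) handle old (np.float32(436.26236), np.float32(-333.02322), np.float32(-5.523476))
[256.5 259.3 259.  258.8 258.8 258.8 259.  259.1 259.3 259.3 259.4 259.6
 259.7 259.8 259.9 259.9 260.1 260.2 260.3 260.2 260.1 264.6 264.2 263.9]
(np.float32(467.71246), np.float32(-117.85947), np.float32(6.9598827))
```

{"op": "carry_out", "data": {"targets": [[[0.3, 0, 0.1, 0, 0, 0.3, -1], [0.3, 0.8, 0.1, 0, 0, 0.3, -1], [0.3, 1.6, 0.1, 0, 0, 0.3, -1], [0.3, 2.4, 0.1, 0, 0, 0.3, -1], [0.3, 3.2, 0.1, 0, 0, 0.3, -1], [0.3, 4.0, 0.1, 0, 0, 0.3, -1], [0.3, 4.2, 0.1, 0, 0, 0.3, -1], [0.3, 4.2, 0.1, 0, 0, 0.3, -1], [0.3, 4.2, 0.2, 0, 0, 0.3, -1], [0.3, 4.2, 0.2, 0, 0, 0.3, -1]]]}}

```text
time_s: 9.68
tool_pos: [416.9, -196.1, 16.9]
tcp_rot: [0.0, -0.02, 1.0, -0.0]
force: [0.6, 0.5, -4.8]
grip_width: 14.1
finger_force: 55.2
```

```bash
python3 - <<'E'
from h import *
s=manip.state(); print(s["force"].round(1),s["grip_width"],s["finger_force"]); plan((*bd(0,-145-61.5),18.7,2.2))
E
```

```text
[ 0.6  0.5 -4.8] 14.133247889196744 55.229739993810654
t 9.7 tcp [ 416.9 -196.1   16.9] yaw 2.3 w 14.1
[-0.25, -0.07, -0.18, -0.0, 0.0, 0.1] rows 0.1
```

{"op": "carry_out", "data": {"targets": [[[0, 0, 0.1, 0, 0, 0, -1], [0, 0, 0.1, 0, 0, 0, -1], [0, 0, 0.1, 0, 0, 0, 0.2], [0, 0, 0.1, 0, 0, 0, 0.2], [0, 0, 0.1, 0, 0, 0, 0.2], [0, 0, 0.1, 0, 0, 0, 0.2], [0, 0, -2, 0, 0, 0, 0.2], [0, 0, -6, 0, 0, 0, 0.2], [0, 0, -10, 0, 0, 0, 0.2], [0, 0, -14, 0, 0, 0, 0.2], [-2, 5, -14, 0, 0, 0, -1], [-2, 38, -14, 0, 0, 0, -1], [-2, 38, -14, 0, 0, 0, -1], [-2, 38, -14, 0, 0, 0, -1], [-2, 38, -14, 0, 0, 0, -1], [-2, 38, -14, 0, 0, 0, -1], [-2, 38, -14, 0, 0, 0, -1], [-2, 38, -14, 0, 0, 0, -1], [-2, 38, -14, 0, 0, 0, -1], [-2, 38, -14, 0, 0, 0, -1]]]}}

```text
time_s: 11.35
tool_pos: [420.4, 190.2, 156.9]
tcp_rot: [0.0, -0.022, 1.0, 0.001]
force: [-0.5, -0.1, -0.8]
grip_width: -0.1
finger_force: 0.0
```

```bash
python3 - <<'E'
from h import *
im=manip.capture("top"); crop(im,180,120,330,270,4,"p2.png"); plan((430,190,10,2.2),(430,190,-20,2.2))
print("mouth-wall/back",line(vedge(im,range(203,250,2),295,302),42),"foot",line(vedge(im,range(208,252,2),245,256),30))
E
```

```text
t 11.4 tcp [420.6 188.9 156.8] yaw 2.6 w -0.1
[-0.94, 0.05, 14.68, 0.1, 0.0, 0.4] rows 3.5
[-0.94, 0.04, 17.68, 0.1, 0.0, 0.4] rows 4.2
mouth-wall/back (np.float32(502.31995), np.float32(-145.85512), np.float32(47.356003)) foot (np.float32(402.41296), np.float32(-89.904564), np.float32(3.2511582))
```

View pics/p2.png

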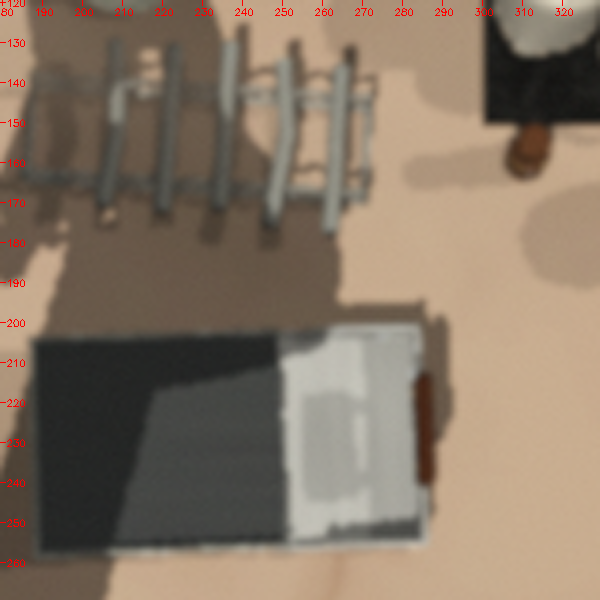

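The scoop sits squarely against the foot, with its mouth at u≈250, sides at v≈201 and 256, and handle at u 283–288, v 213–241. The five straws still lie in the rack.

```bash
python3 - <<'E'
from h import *
im=manip.capture("top")
h=back([(286,226.8)],90)[0]; print("handle",h.round(1)); d=h[:2]-[BX,BY]; c,s=np.cos(BA),np.sin(BA); print("in board frame",(c*d[0]+s*d[1]).round(1),(-s*d[0]+c*d[1]).round(1),"want 0,-206.5")
print("handle edge",line(vedge(im,range(216,239,2),284,292),90), "scoop -x",line(hedge(im,range(255,283,3),250,260),30),"+x",line(hedge(im,range(262,283,3),196,206),30))
print("board -x",line(hedge(im,range(215,246,3),251,262),46),"+x",line(hedge(im,range(195,246,3),198,209),46))
E
```

```text
handle [ 416.8 -198.8   90. ]
in board frame -2.7 -208.5 want 0,-206.5
handle edge (np.float32(415.31693), np.float32(-204.20897), np.float32(7.132627)) scoop -x (np.float32(337.6833), np.float32(-156.66629), np.float32(84.40088)) +x (np.float32(507.12213), np.float32(-154.54628), np.float32(-87.368095))
board -x (np.float32(326.9545), np.float32(-25.925615), np.float32(-87.31832)) +x (np.float32(493.12653), np.float32(13.537845), np.float32(-87.949486))
```

{"op": "carry_out", "data": {"targets": [[[0, 0, 4, 0, 0, 0, -1], [0, 0, 8, 0, 0, 0, -1], [0, 0, 12, 0, 0, 0, -1], [0, 0, 14, 0, 0, 0, -1], [0, 0, 16, 0, 0, 0, -1], [0, 0, 17, 0, 0, 0, -1], [0, 0, 17.5, 0, 0, 0, -1], [0, 0, 17.5, 0, 0, 0, -1]]]}}

```text
time_s: 12.12
tool_pos: [420.8, 183.1, -19.2]
tcp_rot: [-0.001, -0.019, 1.0, -0.0]
force: [-0.2, 0.6, 0.6]
grip_width: -0.1
finger_force: 0.0
```

{"op": "carry_out", "data": {"targets": [[[0, 0, 0.4, 0, 0, 0, -1], [0, 0, 0.8, 0, 0, 0, -1], [0, 0, 1.0, 0, 0, 0, -1], [0, 0, 1.1, 0, 0, 0, -1], [0, 0, 1.1, 0, 0, 0, -1]]]}}

```text
time_s: 12.53
tool_pos: [421.4, 184.8, -29.1]
tcp_rot: [0.0, -0.02, 1.0, 0.0]
force: [-0.0, 1.0, 0.8]
grip_width: 0.4
finger_force: 0.0
```

{"op": "carry_out", "data": {"targets": [[[0, 0, 0.2, 0, 0, 0, -1], [0, 0, 0.4, 0, 0, 0, -1], [0, 0, 0.6, 0, 0, 0, -1], [0, 0, 0.6, 0, 0, 0, -1], [0, 0, 0.6, 0, 0, 0, -1]]]}}

```text
time_s: 12.95
tool_pos: [421.1, 184.7, -35.4]
tcp_rot: [-0.0, -0.02, 1.0, -0.0]
force: [0.8, 0.7, 0.0]
grip_width: 0.2
finger_force: 0.0
```

{"op": "carry_out", "data": {"targets": [[[0, 0, 0.2, 0, 0, 0, -1], [0, 0, 0.4, 0, 0, 0, -1], [0, 0, 0.4, 0, 0, 0, -1], [0, 0, 0.4, 0, 0, 0, -1]]]}}

```text
time_s: 13.28
tool_pos: [421.4, 184.8, -39.0]
tcp_rot: [0.0, -0.02, 1.0, 0.0]
force: [-0.9, -0.2, 4.3]
grip_width: -0.1
finger_force: 2.1
```

The counter is touched at TCP z≈-38.8, so the true tip is z_tcp + 38.7 (shut). I'll use this offset from now on.

```bash
python3 - <<'E'
from h import *
plan((430,180,100,0),(651,-129.6,70,-3.7),(651,-129.6,-4,-3.7))
E
```

```text
t 13.3 tcp [421.4 184.8 -39. ] yaw 2.3 w -0.1
[-0.84, -0.51, -13.9, 0.0, 0.0, 2.3] rows 3.3
[-21.68, -32.33, -10.9, 0.0, 0.0, 6.0] rows 9.7
[-21.68, -32.33, -3.5, 0.0, 0.0, 6.0] rows 9.4
```

{"op": "carry_out", "data": {"targets": [[[0, 0, -4, 0, 0, 0, -0.2], [0, 0, -8, 0, 0, 0, -0.2], [0, 0, -12, 0, 0, 0, -0.2], [-0.8, -0.5, -14, 0, 0, 0, -0.2], [-21.7, -32.3, -11, 0, 0, 6, -0.2], [-21.7, -32.3, -11, 0, 0, 6, -0.2], [-21.7, -32.3, -11, 0, 0, 6, -0.2], [-21.7, -32.3, -11, 0, 0, 6, -0.2], [-21.7, -32.3, -11, 0, 0, 6, -0.2], [-21.7, -32.3, -11, 0, 0, 6, -0.2], [-21.7, -32.3, -11, 0, 0, 6, -0.2], [-21.7, -32.3, -11, 0, 0, 6, -0.2], [-21.7, -32.3, -11, 0, 0, 6, -0.2], [-21.7, -32.3, -11, 0, 0, 6, -0.2], [-21.7, -32.3, -11, 0, 0, 6, -0.2], [-21.7, -32.3, -11, 0, 0, 6, -0.2]]]}}

```text
time_s: 14.62
tool_pos: [650.1, -129.0, 69.7]
tcp_rot: [-0.001, 0.033, 0.999, 0.001]
force: [-0.9, 0.4, -0.3]
grip_width: 34.1
finger_force: 0.0
```

```bash
python3 - <<'E'
from h import *
plan((651,-129.6,-4,-3.7)); im=manip.capture("top"); crop(im,225,115,305,190,7.5,"q1.png")
E
```

```text
t 14.6 tcp [ 650.1 -129.    69.7] yaw -3.8 w 34.1
[-0.11, -0.06, 7.37, 0.1, -0.1, -0.1] rows 1.8
```

View pics/q1.png

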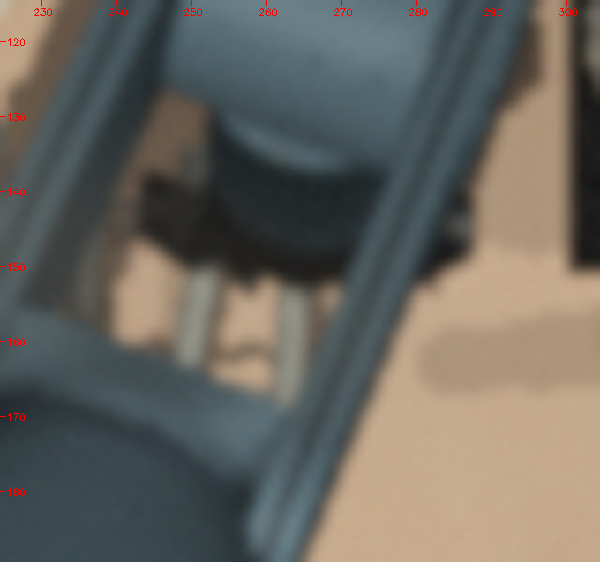

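The straw at u≈263 lies under the gripper's centre line (u≈265), so I'm going down to grip.

{"op": "carry_out", "data": {"targets": [[[-0.1, -0.1, 3, 0, 0, 0, -0.2], [-0.1, -0.1, 5.5, 0, 0, 0, -0.2], [-0.1, -0.1, 7.4, 0, 0, 0, -0.2], [-0.1, -0.1, 7.4, 0, 0, 0, -0.2], [-0.1, -0.1, 7.4, 0, 0, 0, -0.2], [-0.1, -0.1, 7.4, 0, 0, 0, -1], [-0.1, -0.1, 7.4, 0, 0, 0, -1], [-0.1, -0.1, 7.4, 0, 0, 0, -1], [-0.1, -0.1, 7.4, 0, 0, 0, -1], [-0.1, -0.1, 7.4, 0, 0, 0, -1]]], "grip_force": 25}}

```text
time_s: 15.5
tool_pos: [653.4, -128.2, -0.5]
tcp_rot: [0.002, 0.032, 0.999, 0.001]
force: [-0.4, 6.7, 3.3]
grip_width: 12.2
finger_force: 26.4
```

```bash
python3 - <<'E'
from h import *
z=manip.state()["tool_pos"][2]
p=bd(0,55); print(p, manip.state()["finger_force"])
plan((*p,50,2.3),(*p,6,2.3))
E
```

```text
[407.60503565  64.54338134] 26.382275819778442
t 15.5 tcp [ 6.534e+02 -1.282e+02 -5.000e-01] yaw -3.7 w 12.2
[25.75, 17.66, -5.1, 0.1, 0.2, -6.0] rows 7.6
[25.77, 17.66, -0.7, 0.1, 0.2, -6.0] rows 7.5
```

The width of 12 mm and the 3.5 mm rise say the tips sit slightly above the straw's axis, because the fingers swing back when not fully shut. Regripping lower.

{"op": "carry_out", "data": {"targets": [[[0, 0, 0, 0, 0, 0, -0.2], [0, 0, 0, 0, 0, 0, -0.2], [0, 0, 0, 0, 0, 0, -0.2], [0, 0, 0.4, 0, 0, 0, -0.2], [0, 0, 0.7, 0, 0, 0, -0.2], [0, 0, 0.7, 0, 0, 0, -0.2], [0, 0, 0.7, 0, 0, 0, -1], [0, 0, 0.7, 0, 0, 0, -1], [0, 0, 0.7, 0, 0, 0, -1], [0, 0, 0.7, 0, 0, 0, -1], [0, 0, 0.7, 0, 0, 0, -1]]], "grip_force": 25}}

```text
time_s: 16.42
tool_pos: [652.1, -128.2, -9.9]
tcp_rot: [-0.0, 0.032, 0.999, 0.001]
force: [-0.5, 6.4, 3.0]
grip_width: 12.8
finger_force: 26.1
```

{"op": "carry_out", "data": {"targets": [[[0, 0, -2, 0, 0, 0, -1], [0, 0, -5, 0, 0, 0, -1], [0, 0, -7, 0, 0, 0, -1], [3, 2, -7, 0, 0, -1, -1], [6.5, 4.5, -7, 0, 0, -2, -1], [10, 7, -7, 0, 0, -3, -1], [13.5, 9.3, -7, 0, 0, -4, -1], [17, 11.7, -7, 0, 0, -5, -1], [20.5, 14, -7, 0, 0, -6, -1], [23.5, 16.2, -7, 0, 0, -6, -1], [25.6, 17.7, -6.5, 0, 0, -6, -1], [25.6, 17.7, -6, 0, 0, -6, -1], [25.6, 17.7, -6, 0, 0, -6, -1], [25.6, 17.7, -6, 0, 0, -6, -1]]]}}

```text
time_s: 17.58
tool_pos: [409.0, 62.5, 50.1]
tcp_rot: [0.001, -0.02, 1.0, -0.0]
force: [0.2, -0.3, 0.1]
grip_width: 12.8
finger_force: 25.8
```

```bash
python3 - <<'E'
from h import *
s=manip.state(); print(s["grip_width"],s["finger_force"],s["force"].round(1))
plan((*bd(0,55),1.5,2.3))
im=manip.capture("top"); print([(np.round(d["box"]).tolist(),round(d["conf"],2)) for d in manip.boxes_of("straw_a","top")])
E
```

```text
12.790799528099248 25.816141068935394 [ 0.2 -0.3  0.1]
t 17.6 tcp [409.   62.5  50.1] yaw 2.3 w 12.8
[0.14, 0.21, 4.86, -0.0, 0.1, 0.0] rows 1.2
[([219.0, 133.0, 229.0, 175.0], 0.77), ([200.0, 129.0, 213.0, 171.0], 0.74), ([246.0, 135.0, 254.0, 179.0], 0.73), ([233.0, 133.0, 240.0, 173.0], 0.54)]
```

{"op": "carry_out", "data": {"targets": [[[0.1, 0.2, 2, 0, 0, 0, -1], [0.1, 0.2, 3.8, 0, 0, 0, -1], [0.1, 0.2, 4.7, 0, 0, 0, -1], [0.1, 0.2, 4.8, 0, 0, 0, -1], [0.1, 0.2, 4.8, 0, 0, 0, -1]]]}}

```text
time_s: 18.1
tool_pos: [407.7, 64.1, 3.6]
tcp_rot: [-0.0, -0.02, 1.0, -0.0]
force: [-9.8, 0.3, 28.1]
grip_width: 13.1
finger_force: 41.9
```

{"op": "carry_out", "data": {"targets": [[[0, 0, -0.35, 0, 0, 0, -1], [0, 0, -0.35, 0, 0, 0, -1], [0, 0, -0.35, 0, 0, 0, -0.1], [0, 0, -0.35, 0, 0, 0, -0.1], [0, 0, -0.35, 0, 0, 0, -0.1], [0, 0, -0.35, 0, 0, 0, -0.1], [0, 0, -3, 0, 0, 0, -0.1], [0, 0, -7, 0, 0, 0, -0.1], [0, 0, -11, 0, 0, 0, -0.1], [0, 0, -11, 0, 0, 0, -0.1]]]}}

```text
time_s: 18.93
tool_pos: [411.7, 64.3, 118.2]
tcp_rot: [0.006, -0.02, 1.0, -0.001]
force: [1.6, -0.2, 0.4]
grip_width: 38.6
finger_force: 0.0
```

```bash
python3 - <<'E'
from h import *
im=manip.capture("top"); cv2.imwrite("pics/r1.png",im); print([(np.round(d["box"]).tolist(),round(d["conf"],2)) for d in manip.boxes_of("straw_a","top")])
plan((669,-37.5,70,-3.5),(669,-37.5,-9,-3.5))
E
```

```text
[([204.0, 130.0, 213.0, 169.0], 0.74), ([219.0, 132.0, 226.0, 177.0], 0.74), ([211.0, 212.0, 216.0, 253.0], 0.7), ([234.0, 133.0, 241.0, 171.0], 0.55), ([245.0, 136.0, 255.0, 180.0], 0.48)]
t 19.0 tcp [408.3  64.6 113.3] yaw 2.3 w 38.5
[-25.62, -11.25, 4.44, -0.0, 0.2, 5.8] rows 6.8
[-25.59, -11.24, 12.34, -0.0, 0.2, 5.8] rows 7.3
```

{"op": "carry_out", "data": {"targets": [[[-6, -2.7, 1, 0, 0, 1.5, -0.2], [-25.6, -11.2, 4.4, 0, 0.2, 5.8, -0.2], [-25.6, -11.2, 4.4, 0, 0.2, 5.8, -0.2], [-25.6, -11.2, 4.4, 0, 0.2, 5.8, -0.2], [-25.6, -11.2, 4.4, 0, 0.2, 5.8, -0.2], [-25.6, -11.2, 4.4, 0, 0.2, 5.8, -0.2], [-25.6, -11.2, 4.4, 0, 0.2, 5.8, -0.2], [-25.6, -11.2, 4.4, 0, 0.2, 5.8, -0.2], [-25.6, -11.2, 4.4, 0, 0.2, 5.8, -0.2], [-25.6, -11.2, 4.4, 0, 0.2, 5.8, -0.2], [-25.6, -11.2, 4.4, 0, 0.2, 5.8, -0.2]]]}}

```text
time_s: 19.95
tool_pos: [665.3, -36.1, 67.0]
tcp_rot: [-0.003, 0.03, 1.0, 0.0]
force: [0.6, -0.6, 0.3]
grip_width: 34.2
finger_force: 0.0
```

```bash
python3 - <<'E'
from h import *
im=manip.capture("top"); cv2.imwrite("pics/r2.png",im); print([(np.round(d["box"]).tolist(),round(d["conf"],2)) for d in manip.boxes_of("straw_a","top")])
plan((669,-37.5,-8,-3.5))
E
```

```text
[([252.0, 212.0, 259.0, 251.0], 0.72), ([224.0, 148.0, 229.0, 162.0], 0.44)]
t 20.1 tcp [666.1 -36.2  68.2] yaw -3.5 w 34.0
[-0.33, -0.12, 7.61, -0.0, -0.2, 0.0] rows 1.8
```

The first straw rolled into the scoop. Gripping the next one.

{"op": "carry_out", "data": {"targets": [[[-0.3, -0.1, 3, 0, 0, 0, -0.2], [-0.3, -0.1, 5.5, 0, 0, 0, -0.2], [-0.3, -0.1, 7.6, 0, 0, 0, -0.2], [-0.3, -0.1, 7.6, 0, 0, 0, -0.2], [-0.3, -0.1, 7.6, 0, 0, 0, -0.2], [-0.3, -0.1, 7.6, 0, 0, 0, -1], [-0.3, -0.1, 7.6, 0, 0, 0, -1], [-0.3, -0.1, 7.6, 0, 0, 0, -1], [-0.3, -0.1, 7.6, 0, 0, 0, -1], [-0.3, -0.1, 7.6, 0, 0, 0, -1]]], "grip_force": 25}}

```text
time_s: 20.88
tool_pos: [671.4, -36.7, -5.5]
tcp_rot: [0.0, 0.03, 1.0, 0.001]
force: [0.1, 4.8, 2.7]
grip_width: 12.8
finger_force: 26.4
```

```bash
python3 - <<'E'
from h import *
plan((*bd(0,55),55,2.3),(*bd(0,55),6,2.3))
E
```

```text
t 20.9 tcp [671.4 -36.7  -5.5] yaw -3.5 w 12.8
[26.95, 8.51, -6.05, 0.1, 0.0, -5.8] rows 6.9
[26.95, 8.5, -1.15, 0.1, 0.0, -5.8] rows 6.8
```

{"op": "carry_out", "data": {"targets": [[[0, 0, -2, 0, 0, 0, -1], [0, 0, -5, 0, 0, 0, -1], [0, 0, -7, 0, 0, 0, -1], [3, 1, -7, 0, 0, -1, -1], [6.5, 2.1, -7, 0, 0, -2, -1], [10, 3.2, -7, 0, 0, -3, -1], [13.5, 4.3, -7, 0, 0, -4, -1], [17, 5.4, -7, 0, 0, -5, -1], [20.5, 6.5, -7, 0, 0, -5.8, -1], [24, 7.6, -7, 0, 0, -5.8, -1], [26, 8.5, -6.5, 0, 0, -5.8, -1], [26.9, 8.5, -6, 0, 0, -5.8, -1], [26.9, 8.5, -6, 0, 0, -5.8, -1], [26.9, 8.5, -4, 0, 0, -5.8, -1], [26.9, 8.5, -2.2, 0, 0, -5.8, -1], [26.9, 8.5, -1.4, 0, 0, -5.8, -1], [26.9, 8.5, -1.2, 0, 0, -5.8, -1], [26.9, 8.5, -1.2, 0, 0, -5.8, -1]]]}}

```text
time_s: 22.38
tool_pos: [407.3, 62.9, 4.9]
tcp_rot: [-0.002, -0.02, 1.0, 0.0]
force: [0.2, 0.3, -0.8]
grip_width: 13.0
finger_force: 26.1
```

{"op": "carry_out", "data": {"targets": [[[0, 0, 0, 0, 0, 0, -0.1], [0, 0, 0, 0, 0, 0, -0.1], [0, 0, 0, 0, 0, 0, -0.1], [0, 0, 0, 0, 0, 0, -0.1], [0, 0, -3, 0, 0, 0, -0.1], [0, 0, -7, 0, 0, 0, -0.1], [0, 0, -11, 0, 0, 0, -0.1], [0, 0, -11, 0, 0, 0, -0.1]]]}}

```text
time_s: 23.05
tool_pos: [412.0, 62.7, 121.7]
tcp_rot: [0.005, -0.02, 1.0, -0.001]
force: [1.7, -0.4, 0.8]
grip_width: 38.4
finger_force: 0.0
```

```bash
python3 - <<'E'
from h import *
im=manip.capture("top"); cv2.imwrite("pics/r3.png",im); print([(np.round(d["box"]).tolist(),round(d["conf"],2)) for d in manip.boxes_of("straw_a","top")])
plan((667,8,70,-3.5),(667,8,-8,-3.5))
E
```

```text
[([245.0, 136.0, 252.0, 176.0], 0.7), ([187.0, 204.0, 252.0, 259.0], 0.69), ([220.0, 132.0, 229.0, 174.0], 0.65), ([204.0, 130.0, 213.0, 172.0], 0.59), ([209.0, 210.0, 218.0, 256.0], 0.56), ([98.0, 129.0, 160.0, 199.0], 0.56), ([276.0, 210.0, 288.0, 250.0], 0.53)]
t 23.1 tcp [408.5  63.1 116.6] yaw 2.3 w 38.4
[-25.6, -6.54, 4.71, -0.0, 0.1, 5.8] rows 6.4
[-25.59, -6.53, 12.51, -0.0, 0.1, 5.8] rows 7.0
```

{"op": "carry_out", "data": {"targets": [[[-6, -1.6, 1, 0, 0, 1.5, -0.2], [-25.7, -6.5, 4.7, 0, 0, 5.8, -0.2], [-25.7, -6.5, 4.7, 0, 0, 5.8, -0.2], [-25.7, -6.5, 4.7, 0, 0, 5.8, -0.2], [-25.7, -6.5, 4.7, 0, 0, 5.8, -0.2], [-25.7, -6.5, 4.7, 0, 0, 5.8, -0.2], [-25.7, -6.5, 4.7, 0, 0, 5.8, -0.2], [-25.7, -6.5, 4.7, 0, 0, 5.8, -0.2], [-25.7, -6.5, 4.7, 0, 0, 5.8, -0.2], [-25.7, -6.5, 4.7, 0, 0, 5.8, -0.2], [-25.7, -6.5, 4.7, 0, 0, 5.8, -0.2], [-25.7, -6.5, 4.7, 0, 0, 5.8, -0.2]]]}}

```text
time_s: 24.15
tool_pos: [665.0, 9.0, 67.1]
tcp_rot: [-0.002, 0.03, 1.0, -0.0]
force: [-1.2, -0.7, -0.3]
grip_width: 33.9
finger_force: 0.0
```

```bash
python3 - <<'E'
from h import *
im=manip.capture("top"); print([(np.round(d["box"]).tolist(),round(d["conf"],2)) for d in manip.boxes_of("straw_a","top")])
plan((667,8,-8,-3.5))
E
```

```text
[([244.0, 137.0, 255.0, 175.0], 0.73), ([257.0, 212.0, 264.0, 254.0], 0.52), ([206.0, 150.0, 212.0, 159.0], 0.47), ([278.0, 211.0, 286.0, 250.0], 0.45)]
t 24.2 tcp [665.6   8.9  67.5] yaw -3.5 w 34.2
[-0.16, -0.08, 7.55, -0.0, -0.2, 0.0] rows 1.8
```

The second straw is also in the scoop (u≈260, rolling back). Gripping the third.

{"op": "carry_out", "data": {"targets": [[[-0.1, -0.1, 3, 0, 0, 0, -0.2], [-0.1, -0.1, 5.5, 0, 0, 0, -0.2], [-0.1, -0.1, 7.6, 0, 0, 0, -0.2], [-0.1, -0.1, 7.6, 0, 0, 0, -0.2], [-0.1, -0.1, 7.6, 0, 0, 0, -0.2], [-0.1, -0.1, 7.6, 0, 0, 0, -1], [-0.1, -0.1, 7.6, 0, 0, 0, -1], [-0.1, -0.1, 7.6, 0, 0, 0, -1], [-0.1, -0.1, 7.6, 0, 0, 0, -1], [-0.1, -0.1, 7.6, 0, 0, 0, -1]]], "grip_force": 25}}

```text
time_s: 25.08
tool_pos: [668.6, 9.1, -6.3]
tcp_rot: [0.0, 0.03, 1.0, 0.001]
force: [0.9, 5.5, 2.4]
grip_width: 12.7
finger_force: 26.5
```

```bash
python3 - <<'E'
from h import *
plan((*bd(0,55),55,2.3),(*bd(0,55),6,2.3))
E
```

```text
t 25.1 tcp [668.6   9.1  -6.3] yaw -3.5 w 12.7
[26.38, 3.95, -6.15, 0.1, 0.1, -5.8] rows 6.6
[26.39, 3.94, -1.25, 0.1, 0.1, -5.8] rows 6.4
```

{"op": "carry_out", "data": {"targets": [[[0, 0, -2, 0, 0, 0, -1], [0, 0, -5, 0, 0, 0, -1], [0, 0, -7, 0, 0, 0, -1], [3, 0.5, -7, 0, 0, -1, -1], [6.5, 1, -7, 0, 0, -2, -1], [10, 1.5, -7, 0, 0, -3, -1], [13.5, 2, -7, 0, 0, -4, -1], [17, 2.5, -7, 0, 0, -5, -1], [20.5, 3, -7, 0, 0, -5.8, -1], [24, 3.5, -7, 0, 0, -5.8, -1], [25.5, 4, -6.5, 0, 0, -5.8, -1], [26.4, 4, -6, 0, 0, -5.8, -1], [26.4, 4, -6, 0, 0, -5.8, -1], [26.4, 4, -4, 0, 0, -5.8, -1], [26.4, 4, -2.2, 0, 0, -5.8, -1], [26.4, 4, -1.4, 0, 0, -5.8, -1], [26.4, 4, -1.2, 0, 0, -5.8, -1], [26.4, 4, -1.2, 0, 0, -5.8, -1]]]}}

```text
time_s: 26.58
tool_pos: [406.8, 63.3, 4.3]
tcp_rot: [-0.001, -0.02, 1.0, -0.0]
force: [-0.8, -1.4, -1.3]
grip_width: 13.5
finger_force: 26.2
```

{"op": "carry_out", "data": {"targets": [[[0, 0, 0, 0, 0, 0, -0.1], [0, 0, 0, 0, 0, 0, -0.1], [0, 0, 0, 0, 0, 0, -0.1], [0, 0, 0, 0, 0, 0, -0.1], [0, 0, -3, 0, 0, 0, -0.1], [0, 0, -7, 0, 0, 0, -0.1], [0, 0, -11, 0, 0, 0, -0.1], [0, 0, -11, 0, 0, 0, -0.1]]]}}

```text
time_s: 27.25
tool_pos: [411.3, 63.1, 120.6]
tcp_rot: [0.005, -0.02, 1.0, -0.001]
force: [1.7, -0.1, -0.0]
grip_width: 37.9
finger_force: 0.0
```

```bash
python3 - <<'E'
from h import *
im=manip.capture("top"); cv2.imwrite("pics/r4.png",im); B=[(np.round(d["box"]).tolist(),round(d["conf"],2)) for d in manip.boxes_of("straw_a","top")]; print(B)
# bent straw 4: mid-line in the rack
g=im.astype(float).sum(2)
for v in (150,153,156,159): print(v,[int(x) for x in g[v,242:262]])
print(back([(251,155.5),(248.7,155.5)],41).round(1))
plan((653,-87,70,-4.3),(653,-87,-8,-4.3))
E
```

```text
[([212.0, 211.0, 218.0, 255.0], 0.74), ([278.0, 210.0, 285.0, 248.0], 0.72), ([247.0, 135.0, 255.0, 180.0], 0.72), ([205.0, 130.0, 215.0, 173.0], 0.65)]
150 [277, 275, 271, 276, 281, 280, 267, 248, 234, 242, 257, 265, 268, 271, 270, 269, 268, 270, 267, 303]
153 [278, 272, 276, 275, 273, 276, 266, 248, 229, 252, 268, 272, 270, 278, 276, 279, 274, 279, 278, 313]
156 [271, 271, 272, 273, 276, 268, 251, 228, 240, 256, 269, 275, 277, 277, 278, 281, 278, 279, 298, 356]
159 [267, 267, 271, 273, 270, 256, 233, 228, 246, 262, 268, 271, 275, 278, 275, 279, 274, 278, 315, 398]
[[653.8 -88.7  41. ]
 [653.7 -81.2  41. ]]
t 27.4 tcp [407.8  63.4 115.6] yaw 2.3 w 38.3
[-23.89, -16.01, 4.6, -0.0, 0.1, 6.6] rows 7.0
[-23.88, -16.01, 12.4, -0.0, 0.1, 6.6] rows 7.5
```

{"op": "carry_out", "data": {"targets": [[[-6, -4, 1, 0, 0, 1.5, -0.2], [-24, -15.9, 4.6, 0, 0, 6.6, -0.2], [-24, -15.9, 4.6, 0, 0, 6.6, -0.2], [-24, -15.9, 4.6, 0, 0, 6.6, -0.2], [-24, -15.9, 4.6, 0, 0, 6.6, -0.2], [-24, -15.9, 4.6, 0, 0, 6.6, -0.2], [-24, -15.9, 4.6, 0, 0, 6.6, -0.2], [-24, -15.9, 4.6, 0, 0, 6.6, -0.2], [-24, -15.9, 4.6, 0, 0, 6.6, -0.2], [-24, -15.9, 4.6, 0, 0, 6.6, -0.2], [-24, -15.9, 4.6, 0, 0, 6.6, -0.2], [-24, -15.9, 4.6, 0, 0, 6.6, -0.2]]]}}

```text
time_s: 28.35
tool_pos: [651.2, -84.7, 67.2]
tcp_rot: [-0.002, 0.037, 0.999, 0.0]
force: [0.4, -0.8, -0.6]
grip_width: 34.3
finger_force: 0.0
```

```bash
python3 - <<'E'
from h import *
im=manip.capture("top"); print([(np.round(d["box"]).tolist(),round(d["conf"],2)) for d in manip.boxes_of("straw_a","top")])
plan((653,-86,-8,-4.3))
E
```

```text
[([277.0, 207.0, 284.0, 249.0], 0.7), ([277.0, 209.0, 281.0, 253.0], 0.58), ([258.0, 210.0, 265.0, 254.0], 0.52)]
t 28.4 tcp [651.8 -84.9  67.8] yaw -4.3 w 34.3
[-0.15, -0.1, 7.58, -0.0, -0.1, 0.0] rows 1.8
```

Three straws are in the scoop. Now the fourth, which looks bent.

{"op": "carry_out", "data": {"targets": [[[-0.1, -0.1, 3, 0, 0, 0, -0.2], [-0.1, -0.1, 5.5, 0, 0, 0, -0.2], [-0.1, -0.1, 7.6, 0, 0, 0, -0.2], [-0.1, -0.1, 7.6, 0, 0, 0, -0.2], [-0.1, -0.1, 7.6, 0, 0, 0, -0.2], [-0.1, -0.1, 7.6, 0, 0, 0, -1], [-0.1, -0.1, 7.6, 0, 0, 0, -1], [-0.1, -0.1, 7.6, 0, 0, 0, -1], [-0.1, -0.1, 7.6, 0, 0, 0, -1], [-0.1, -0.1, 7.6, 0, 0, 0, -1]]], "grip_force": 25}}

```text
time_s: 29.28
tool_pos: [655.2, -87.1, -5.7]
tcp_rot: [0.001, 0.038, 0.999, -0.001]
force: [-0.9, 0.5, 5.2]
grip_width: 12.9
finger_force: 24.4
```

```bash
python3 - <<'E'
from h import *
plan((*bd(0,55),55,2.3),(*bd(0,55),6,2.3))
E
```

```text
t 29.3 tcp [655.2 -87.1  -5.7] yaw -4.3 w 12.9
[25.81, 13.25, -6.13, -0.1, 0.1, -6.6] rows 7.1
[25.82, 13.26, -1.23, -0.1, 0.1, -6.6] rows 7.0
```

{"op": "carry_out", "data": {"targets": [[[0, 0, -2, 0, 0, 0, -1], [0, 0, -5, 0, 0, 0, -1], [0, 0, -7, 0, 0, 0, -1], [3, 1.5, -7, 0, 0, -1, -1], [6.5, 3.3, -7, 0, 0, -2, -1], [10, 5, -7, 0, 0, -3, -1], [13.5, 6.9, -7, 0, 0, -4, -1], [17, 8.7, -7, 0, 0, -5, -1], [20.5, 10.5, -7, 0, 0, -6, -1], [24, 12.3, -7, 0, 0, -6.6, -1], [25, 13.2, -6.5, 0, 0, -6.6, -1], [25.8, 13.2, -6, 0, 0, -6.6, -1], [25.8, 13.2, -6, 0, 0, -6.6, -1], [25.8, 13.2, -4, 0, 0, -6.6, -1], [25.8, 13.2, -2.2, 0, 0, -6.6, -1], [25.8, 13.2, -1.4, 0, 0, -6.6, -1], [25.8, 13.2, -1.2, 0, 0, -6.6, -1], [25.8, 13.2, -1.2, 0, 0, -6.6, -1]]]}}

```text
time_s: 30.78
tool_pos: [407.0, 63.3, 4.0]
tcp_rot: [-0.002, -0.02, 1.0, -0.0]
force: [0.9, 0.4, 0.6]
grip_width: 12.8
finger_force: 24.7
```

{"op": "carry_out", "data": {"targets": [[[0, 0, 0, 0, 0, 0, -0.1], [0, 0, 0, 0, 0, 0, -0.1], [0, 0, 0, 0, 0, 0, -0.1], [0, 0, 0, 0, 0, 0, -0.1], [0, 0, -3, 0, 0, 0, -0.1], [0, 0, -7, 0, 0, 0, -0.1], [0, 0, -11, 0, 0, 0, -0.1], [0, 0, -11, 0, 0, 0, -0.1]]]}}

```text
time_s: 31.45
tool_pos: [411.1, 63.7, 120.5]
tcp_rot: [0.005, -0.02, 1.0, -0.001]
force: [1.1, -0.7, -0.5]
grip_width: 38.7
finger_force: 0.0
```

```bash
python3 - <<'E'
from h import *
im=manip.capture("top"); print([(np.round(d["box"]).tolist(),round(d["conf"],2)) for d in manip.boxes_of("straw_a","top")])
plan((410,62,110,2.3))
E
```

```text
[([274.0, 210.0, 280.0, 251.0], 0.76), ([274.0, 209.0, 279.0, 254.0], 0.61), ([278.0, 210.0, 287.0, 250.0], 0.6), ([205.0, 132.0, 214.0, 171.0], 0.46)]
t 31.6 tcp [407.6  64.  115.5] yaw 2.3 w 38.3
[-0.24, -0.21, 0.55, -0.0, 0.1, 0.0] rows 0.2
```

{"op": "carry_out", "data": {"targets": [[[0, 5, 0, 0, 0, 0, -0.1], [0, 13, -2, 0, 0, 0, -0.1], [0, 13, -2, 0, 0, 0, -0.1], [0, 13, -2, 0, 0, 0, -0.1], [0, 13, -2, 0, 0, 0, -0.1], [0, 13, -2, 0, 0, 0, -0.1], [0, 13, -2, 0, 0, 0, -0.1], [0, 13, -2, 0, 0, 0, -0.1], [0, 13, -2, 0, 0, 0, -0.1], [0, 13, -2, 0, 0, 0, -0.1], [0, 13, -2, 0, 0, 0, -0.1], [0, 13, -2, 0, 0, 0, -0.1], [0, 13, -2, 0, 0, 0, -0.1]]]}}

```text
time_s: 32.63
tool_pos: [400.9, 193.9, 133.7]
tcp_rot: [-0.002, -0.02, 1.0, 0.0]
force: [-0.5, -0.6, 0.6]
grip_width: 38.3
finger_force: 0.0
```

```bash
python3 - <<'E'
from h import *
im=manip.capture("top"); print([(np.round(d["box"]).tolist(),round(d["conf"],2)) for d in manip.boxes_of("straw_a","top")])
crop(im,80,120,300,270,3.6,"b1.png")
plan((410,62,110,2.3))
E
```

```text
[([206.0, 131.0, 216.0, 170.0], 0.65), ([196.0, 206.0, 207.0, 253.0], 0.65), ([278.0, 210.0, 286.0, 250.0], 0.6), ([276.0, 210.0, 282.0, 251.0], 0.54), ([273.0, 208.0, 278.0, 252.0], 0.48)]
t 32.7 tcp [400.9 194.  133.7] yaw 2.3 w 38.1
[-0.39, -13.23, 2.37, 0.0, -0.2, -0.0] rows 3.2
```

View pics/b1.png

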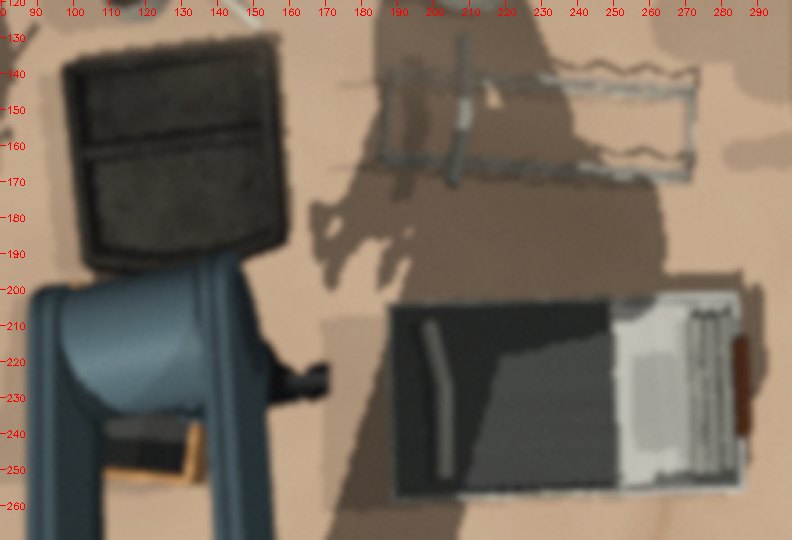

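The bent straw stayed on the board, from (198.5,208) through its kink at (203,227) to (202.5,252). Three straws lie in the scoop at u 271–282, v 206–251. The tray's rib runs from (103,161) to (152,152).

```bash
python3 - <<'E'
from h import *
e=back([(202.5,252),(198.5,208)],49); d=e[1]-e[0]; print("ends",e.round(0).tolist(),"yaw",np.degrees(np.arctan2(d[1],d[0])),"mid",back([(202.9,230.5)],49).round(1))
r=back([(103,161),(152,152)],15); d=r[0]-r[1]; print("rib",r.round(),"yaw",np.degrees(np.arctan2(-d[0],d[1])))
for n,uv in(("a",[(98,139),(155,129.5),(159.5,187),(105,196)]),("b",[(99,138),(156,132),(159,187),(104,195)])):
    q,f=fit(np.array(uv),[(105,98,25),(105,-98,25),(-105,-98,25),(-105,98,25)],(630,320,.1)); print(n,q[:2],np.degrees(q[2]),f.round(1))
m=back([(202.9,230.5)],49)[0]; plan((m[0],m[1],70,4),(m[0],m[1],6,4))
E
```

```text
ends [[340.0, 62.0, 49.0], [479.0, 78.0, 49.0]] yaw 6.542122048942397 mid [[407.2  61.8  49. ]]
rib [[638. 401.  15.]
 [670. 240.  15.]] yaw 11.167405289806641
a [631.25080618 310.90365688] 9.134937295613378 [-1.6 -2.7  0.2 -1.9  3.5  2.1 -2.1  2.2]
b [630.88940013 310.46658865] 7.230740094077704 [-1.5 -2.7  0.5 -3.5  3.1  3.4 -2.1  2.5]
t 32.7 tcp [400.9 194.  133.7] yaw 2.3 w 38.1
[-0.12, -13.23, 6.37, 0.0, -0.2, -1.7] rows 3.5
[-0.15, -13.24, 12.77, 0.0, -0.2, -1.7] rows 4.4
```

{"op": "carry_out", "data": {"targets": [[[-0.1, -4, 0, 0, 0, 0, -0.1], [-0.1, -8, 1, 0, 0, 0, -0.1], [-0.1, -12, 4, 0, 0, -1.7, -0.1], [-0.1, -13.2, 7, 0, 0, -1.7, -0.1], [-0.1, -13.2, 10, 0, 0, -1.7, -0.1], [-0.1, -13.2, 12, 0, 0, -1.7, -0.1], [-0.1, -13.2, 12.8, 0, 0, -1.7, -0.1], [-0.1, -13.2, 12.8, 0, 0, -1.7, -0.1], [-0.1, -13.2, 12.8, 0, 0, -1.7, -1], [-0.1, -13.2, 12.8, 0, 0, -1.7, -1], [-0.1, -13.2, 12.8, 0, 0, -1.7, -1], [-0.1, -13.2, 12.8, 0, 0, -1.7, -1], [-0.1, -13.2, 12.8, 0, 0, -1.7, -1]]], "grip_force": 25}}

```text
time_s: 33.82
tool_pos: [407.8, 62.4, 6.6]
tcp_rot: [-0.0, -0.035, 0.999, -0.0]
force: [0.4, 0.4, 5.0]
grip_width: 12.7
finger_force: 25.7
```

```bash
python3 - <<'E'
from h import *
for q in((652,320,10),(640,315,10)):
    a=np.radians(q[2])
    for z in(25,0): print(q,z,proj(pose_pts(q[0],q[1],a,[(105,98,z),(105,-98,z),(-105,-98,z),(-105,98,z)])).round(0).tolist())
T=(652,320,np.radians(10))
for lx in(-45,45):
    p=pose_pts(*T,[(lx,0,0)])[0]; print(p.round(0)); plan((p[0],p[1],70,-80),(p[0],p[1],-24,-80))
E
```

```text
(652, 320, 10) 25 [[94.0, 131.0], [152.0, 121.0], [161.0, 182.0], [101.0, 192.0]]
(652, 320, 10) 0 [[96.0, 133.0], [154.0, 123.0], [162.0, 184.0], [103.0, 193.0]]
(640, 315, 10) 25 [[95.0, 134.0], [154.0, 125.0], [162.0, 186.0], [102.0, 196.0]]
(640, 315, 10) 0 [[97.0, 136.0], [155.0, 127.0], [164.0, 187.0], [105.0, 197.0]]
[608. 312.   0.]
t 33.8 tcp [407.8  62.4   6.6] yaw 4.0 w 12.7
[-21.68, 23.52, -6.35, -0.0, -0.0, 84.0] rows 11.7
[-21.69, 23.52, 3.05, -0.0, -0.0, 84.0] rows 11.7
[696. 328.   0.]
t 33.8 tcp [407.8  62.4   6.6] yaw 4.0 w 12.7
[-30.64, 24.45, -6.36, -0.0, -0.0, 84.0] rows 11.7
[-30.64, 24.45, 3.04, -0.0, -0.0, 84.0] rows 11.7
```

{"op": "carry_out", "data": {"targets": [[[0, 0, -3, 0, 0, 0, -1], [0, 0, -7, 0, 0, 0, -1], [0, 0, -8, 0, 0, 7, -1], [-2, 2.3, -8, 0, 0, 14, -1], [-4, 4.6, -8, 0, 0, 21, -1], [-6, 7, -8, 0, 0, 28, -1], [-8, 9.2, -8, 0, 0, 35, -1], [-10, 11.5, -8, 0, 0, 42, -1], [-12, 14, -8, 0, 0, 49, -1], [-14, 16, -8, 0, 0, 56, -1], [-16, 18.2, -8, 0, 0, 63, -1], [-18, 20.4, -8, 0, 0, 70, -1], [-20.4, 23.1, -8, 0, 0, 77, -1], [-20.4, 23.1, -8, 0, 0, 84, -1], [-20.4, 23.1, -8, 0, 0, 84, -1], [-20.4, 23.1, -8, 0, 0, 84, -1]]]}}

```text
time_s: 35.15
tool_pos: [593.5, 306.8, 84.4]
tcp_rot: [-0.002, 0.641, 0.767, -0.002]
force: [0.8, 0.7, -0.4]
grip_width: 12.7
finger_force: 25.3
```

```bash
python3 - <<'E'
from h import *
print(manip.state()["finger_force"]); plan((595,307,-28,-80))
E
```

```text
25.311949329916388
t 35.1 tcp [593.5 306.8  84.4] yaw -79.8 w 12.7
[-0.01, 0.2, 11.24, -0.3, -0.0, 0.2] rows 2.7
```

{"op": "carry_out", "data": {"targets": [[[0, 0.2, 3.5, 0, 0, 0, -1], [0, 0.2, 7, 0, 0, 0, -1], [0, 0.2, 9.5, 0, 0, 0, -1], [0, 0.2, 11, 0, 0, 0, -1], [0, 0.2, 11.2, 0, 0, 0, -1], [0, 0.2, 11.2, 0, 0, 0, -1], [0, 0.2, 11.2, 0, 0, 0, -0.3], [0, 0.2, 11.2, 0, 0, 0, -0.3], [0, 0.2, 11.2, 0, 0, 0, -0.3], [0, 0.2, 11.2, 0, 0, 0, -0.3], [0, 0.2, 8, 0, 0, 0, -0.3], [0, 0.2, 4, 0, 0, 0, -0.3], [0, 0.2, 0, 0, 0, 0, -0.3], [0, 0.2, 0, 0, 0, 0, -0.3], [0, 0.2, 0, 0, 0, 0, -0.3]]]}}

```text
time_s: 36.4
tool_pos: [598.9, 308.2, 89.5]
tcp_rot: [0.001, 0.643, 0.766, 0.002]
force: [-0.6, -0.6, -0.8]
grip_width: 29.9
finger_force: 0.0
```

```bash
python3 - <<'E'
from h import *
im=manip.capture("top"); cv2.imwrite("pics/t1.png",im)
print([(np.round(d["box"]).tolist(),round(d["conf"],2)) for d in manip.boxes_of("straw_a","top")])
# straw 1 (bent) mid in rack
print(back([(208.4,150.5)],41).round(1)); plan((669,54,75,-3.2),(669,54,-8,-3.2))
E
```

```text
[([202.0, 127.0, 213.0, 172.0], 0.65), ([277.0, 212.0, 285.0, 250.0], 0.54), ([276.0, 211.0, 283.0, 252.0], 0.52), ([124.0, 168.0, 156.0, 178.0], 0.48), ([274.0, 208.0, 281.0, 252.0], 0.44)]
[[669.6  50.7  41. ]]
t 36.5 tcp [595.8 307.1  84.9] yaw -80.0 w 30.0
[-26.2, 2.81, 0.97, -0.2, -0.2, -76.8] rows 10.7
[-26.21, 2.84, 9.27, -0.2, -0.2, -76.8] rows 10.7
```

{"op": "carry_out", "data": {"targets": [[[-2, 0.3, 0, 0, 0, -7, -0.2], [-5, 0.6, 0, 0, 0, -14, -0.2], [-8, 0.9, 0, 0, 0, -21, -0.2], [-11, 1.2, 0, 0, 0, -28, -0.2], [-14, 1.5, 0, 0, 0, -35, -0.2], [-17, 1.8, 0, 0, 0, -42, -0.2], [-20, 2.1, 0, 0, 0, -49, -0.2], [-23, 2.4, 0, 0, 0, -56, -0.2], [-26.5, 2.7, 0.5, 0, 0, -63, -0.2], [-26.5, 2.7, 1, 0, 0, -70, -0.2], [-26.5, 2.7, 1, 0, 0, -76.8, -0.2], [-26.5, 2.7, 1, 0, 0, -76.8, -0.2], [-26.5, 2.7, 1, 0, 0, -76.8, -0.2], [-26.5, 2.7, 1, 0, 0, -76.8, -0.2]]]}}

```text
time_s: 37.67
tool_pos: [668.1, 51.4, 73.7]
tcp_rot: [-0.003, 0.029, 1.0, 0.0]
force: [-0.3, -0.6, 0.5]
grip_width: 34.3
finger_force: 0.0
```

```bash
python3 - <<'E'
from h import *
plan((669,51,-8,-3.2))
E
```

```text
t 37.7 tcp [668.1  51.4  73.7] yaw -3.4 w 34.3
[-0.13, -0.03, 8.17, -0.0, -0.3, -0.2] rows 2.0
```

{"op": "carry_out", "data": {"targets": [[[-0.1, 0, 3, 0, 0, 0, -0.2], [-0.1, 0, 6, 0, 0, 0, -0.2], [-0.1, 0, 8.1, 0, 0, 0, -0.2], [-0.1, 0, 8.1, 0, 0, 0, -0.2], [-0.1, 0, 8.1, 0, 0, 0, -0.2], [-0.1, 0, 8.1, 0, 0, 0, -1], [-0.1, 0, 8.1, 0, 0, 0, -1], [-0.1, 0, 8.1, 0, 0, 0, -1], [-0.1, 0, 8.1, 0, 0, 0, -1], [-0.1, 0, 8.1, 0, 0, 0, -1]]], "grip_force": 25}}

```text
time_s: 38.5
tool_pos: [671.4, 51.2, -4.0]
tcp_rot: [0.0, 0.028, 1.0, 0.0]
force: [0.2, 2.3, 6.5]
grip_width: 13.6
finger_force: 24.6
```

```bash
python3 - <<'E'
from h import *
plan((*bd(0,55),55,2.3),(*bd(0,55),6,2.3))
E
```

```text
t 38.5 tcp [671.4  51.2  -4. ] yaw -3.2 w 13.6
[26.41, -0.14, -5.92, 0.0, 0.0, -5.5] rows 6.5
[26.41, -0.14, -1.02, 0.0, 0.0, -5.5] rows 6.3
```

{"op": "carry_out", "data": {"targets": [[[0, 0, -2, 0, 0, 0, -1], [0, 0, -5, 0, 0, 0, -1], [0, 0, -7, 0, 0, 0, -1], [3, 0, -7, 0, 0, -1, -1], [6.5, 0, -7, 0, 0, -2, -1], [10, 0, -7, 0, 0, -3, -1], [13.5, 0, -7, 0, 0, -4, -1], [17, -0.1, -7, 0, 0, -5, -1], [20.5, -0.1, -7, 0, 0, -5.5, -1], [24, -0.1, -7, 0, 0, -5.5, -1], [25.5, -0.1, -6.5, 0, 0, -5.5, -1], [26.4, -0.1, -6, 0, 0, -5.5, -1], [26.4, -0.1, -6, 0, 0, -5.5, -1], [26.4, -0.1, -4, 0, 0, -5.5, -1], [26.4, -0.1, -2.2, 0, 0, -5.5, -1], [26.4, -0.1, -1.3, 0, 0, -5.5, -1], [26.4, -0.1, -1.1, 0, 0, -5.5, -1], [26.4, -0.1, -1.1, 0, 0, -5.5, -1]]]}}

```text
time_s: 40.0
tool_pos: [406.4, 64.5, 5.5]
tcp_rot: [-0.002, -0.02, 1.0, 0.0]
force: [-0.5, 0.3, -0.8]
grip_width: 13.3
finger_force: 24.4
```

{"op": "carry_out", "data": {"targets": [[[0, 0, 0, 0, 0, 0, -0.1], [0, 0, 0, 0, 0, 0, -0.1], [0, 0, 0, 0, 0, 0, -0.1], [0, 0, 0, 0, 0, 0, -0.1], [0, 0, -3, 0, 0, 0, -0.1], [0, 0, -7, 0, 0, 0, -0.1], [0, 0, -11, 0, 0, 0, -0.1], [0, 13, -11, 0, 0, 0, -0.1], [0, 13, -11, 0, 0, 0, -0.1], [0, 13, -11, 0, 0, 0, -0.1], [0, 13, -11, 0, 0, 0, -0.1], [0, 13, -11, 0, 0, 0, -0.1], [0, 13, -11, 0, 0, 0, -0.1], [0, 13, -11, 0, 0, 0, -0.1], [0, 13, -11, 0, 0, 0, -0.1], [0, 13, -11, 0, 0, 0, -0.1], [0, 13, -11, 0, 0, 0, -0.1], [0, 13, -11, 0, 0, 0, -0.1], [0, 13, -11, 0, 0, 0, -0.1], [0, 13, -11, 0, 0, 0, -0.1]]]}}

```text
time_s: 41.67
tool_pos: [401.2, 194.3, 115.7]
tcp_rot: [-0.002, -0.02, 1.0, 0.0]
force: [-0.0, 0.1, -0.8]
grip_width: 38.5
finger_force: 0.0
```

```bash
python3 - <<'E'
from h import *
im=manip.capture("top"); cv2.imwrite("pics/t2.png",im); print([(np.round(d["box"]).tolist(),round(d["conf"],2)) for d in manip.boxes_of("straw_a","top")])
# trace straw on board: brightest ridge per row
g=cv2.GaussianBlur(im,(3,3),0).astype(float).sum(2)
out=[]
for v in range(206,256,3):
    r=g[v,190:248]; h=r-cv2.blur(r.reshape(1,-1),(15,1)).ravel(); k=h[3:-3].argmax()+3; out.append((v,190+int(k),int(h[k])))
print(out); plan((410,62,110,2.3))
E
```

```text
[([278.0, 206.0, 286.0, 250.0], 0.74), ([276.0, 211.0, 282.0, 252.0], 0.65), ([112.0, 165.0, 154.0, 178.0], 0.6), ([274.0, 209.0, 279.0, 253.0], 0.53), ([199.0, 212.0, 206.0, 251.0], 0.51)]
[(206, 199, 4), (209, 201, 45), (212, 201, 86), (215, 202, 85), (218, 202, 86), (221, 202, 86), (224, 203, 85), (227, 203, 84), (230, 203, 89), (233, 203, 88), (236, 203, 88), (239, 203, 85), (242, 202, 88), (245, 202, 87), (248, 201, 83), (251, 201, 79), (254, 210, 23)]
t 41.8 tcp [401.2 194.5 115.7] yaw 2.3 w 38.5
[-0.35, -13.27, 0.57, 0.0, -0.2, -0.0] rows 3.2
```

```bash
python3 - <<'E'
from h import *
e=back([(201,251),(201,210)],49); d=e[1]-e[0]; print(np.degrees(np.arctan2(d[1],d[0])))
m=back([(203,231)],49)[0]; print(m); plan((m[0],m[1],6,2))
E
```

```text
1.3550459184825894
[405.6089439   61.47089969  49.        ]
t 41.8 tcp [401.2 194.5 115.7] yaw 2.3 w 38.5
[0.05, -13.31, 10.97, 0.0, -0.2, 0.3] rows 4.1
```

{"op": "carry_out", "data": {"targets": [[[0, -4, 0, 0, 0, 0, -0.1], [0, -8, 0.5, 0, 0, 0, -0.1], [0, -12, 3, 0, 0, 0.5, -0.1], [0, -13.3, 6, 0, 0, 0.5, -0.1], [0, -13.3, 9, 0, 0, 0.5, -0.1], [0, -13.3, 10.5, 0, 0, 0.5, -0.1], [0, -13.3, 11, 0, 0, 0.5, -0.1], [0, -13.3, 11, 0, 0, 0.5, -0.1], [0, -13.3, 11, 0, 0, 0.5, -1], [0, -13.3, 11, 0, 0, 0.5, -1], [0, -13.3, 11, 0, 0, 0.5, -1], [0, -13.3, 11, 0, 0, 0.5, -1], [0, -13.3, 11, 0, 0, 0.5, -1]]], "grip_force": 25}}

```text
time_s: 42.85
tool_pos: [407.4, 61.8, 6.8]
tcp_rot: [-0.0, -0.016, 1.0, -0.0]
force: [0.2, 0.6, 6.5]
grip_width: 13.3
finger_force: 24.6
```

```bash
python3 - <<'E'
from h import *
plan((684,322,86,-80))
E
```

```text
t 42.9 tcp [407.4  61.8   6.8] yaw 1.8 w 13.3
[-28.47, 25.12, -7.94, -0.0, -0.0, 81.8] rows 11.4
```

{"op": "carry_out", "data": {"targets": [[[0, 0, -3, 0, 0, 0, -1], [0, 0, -7, 0, 0, 0, -1], [0, 0, -8, 0, 0, 7, -1], [-2.8, 2.5, -8, 0, 0, 14, -1], [-5.6, 5, -8, 0, 0, 21, -1], [-8.4, 7.5, -8, 0, 0, 28, -1], [-11.2, 10, -8, 0, 0, 35, -1], [-14, 12.5, -8, 0, 0, 42, -1], [-16.8, 15, -8, 0, 0, 49, -1], [-19.6, 17.5, -8, 0, 0, 56, -1], [-22.4, 20, -8, 0, 0, 63, -1], [-25.2, 22.5, -8, 0, 0, 70, -1], [-28.4, 25.1, -8, 0, 0, 77, -1], [-28.4, 25.1, -8, 0, 0, 81.8, -1], [-28.4, 25.1, -8, 0, 0, 81.8, -1], [-28.4, 25.1, -8, 0, 0, 81.8, -1], [-28.4, 25.1, -8, 0, 0, 81.8, -1]]]}}

```text
time_s: 44.27
tool_pos: [681.4, 320.8, 84.9]
tcp_rot: [-0.002, 0.642, 0.767, -0.002]
force: [1.1, 0.7, -1.0]
grip_width: 12.9
finger_force: 24.6
```

```bash
python3 - <<'E'
from h import *
print(manip.state()["finger_force"]); plan((684,322,-28,-80))
E
```

```text
24.5546655356884
t 44.3 tcp [681.4 320.8  84.9] yaw -79.9 w 12.9
[0.07, 0.32, 11.29, -0.2, -0.0, 0.1] rows 2.7
```

{"op": "carry_out", "data": {"targets": [[[0, 0.3, 3.5, 0, 0, 0, -1], [0, 0.3, 7, 0, 0, 0, -1], [0, 0.3, 9.5, 0, 0, 0, -1], [0, 0.3, 11, 0, 0, 0, -1], [0, 0.3, 11.3, 0, 0, 0, -1], [0, 0.3, 11.3, 0, 0, 0, -1], [0, 0.3, 11.3, 0, 0, 0, -0.3], [0, 0.3, 11.3, 0, 0, 0, -0.3], [0, 0.3, 11.3, 0, 0, 0, -0.3], [0, 0.3, 11.3, 0, 0, 0, -0.3], [0, 0.3, 8, 0, 0, 0, -0.3], [0, 0.3, 4, 0, 0, 0, -0.3], [0, 0.3, 0, 0, 0, 0, -0.3], [0, 0.3, -2, 0, 0, 0, -0.3], [0, 0.3, -2, 0, 0, 0, -0.3]]]}}

```text
time_s: 45.52
tool_pos: [689.4, 323.4, 113.6]
tcp_rot: [0.002, 0.643, 0.766, 0.005]
force: [1.1, -0.0, 0.7]
grip_width: 29.8
finger_force: 0.0
```

```bash
python3 - <<'E'
from h import *
print([(np.round(d["box"]).tolist(),round(d["conf"],2)) for d in (manip.capture("top"),manip.boxes_of("straw_a","top"))[1]])
plan((418,-196,100,2.3))
E
```

```text
[([116.0, 165.0, 155.0, 179.0], 0.71), ([275.0, 212.0, 278.0, 253.0], 0.69), ([275.0, 212.0, 283.0, 255.0], 0.61), ([281.0, 209.0, 286.0, 250.0], 0.52), ([116.0, 142.0, 152.0, 151.0], 0.49)]
t 45.6 tcp [686.2 322.3 106.8] yaw -80.0 w 30.2
[-46.38, -35.42, 0.63, 0.0, -0.0, -82.3] rows 14.0
```

{"op": "carry_out", "data": {"targets": [[[-3.3, -2.5, 0, 0, 0, -6, 0], [-6.6, -5, 0, 0, 0, -12, 0], [-10, -7.6, 0, 0, 0, -18, 0], [-13.2, -10.1, 0, 0, 0, -24, 0], [-16.5, -12.6, 0, 0, 0, -30, 0], [-19.8, -15.1, 0, 0, 0, -36, 0], [-23.1, -17.6, 0, 0, 0, -42, 0], [-26.4, -20.2, 0, 0, 0, -48, 0], [-29.7, -22.7, 0, 0, 0, -54, 0], [-33, -25.2, 0, 0, 0, -60, 0], [-36.3, -27.7, 0, 0, 0, -66, 0], [-39.6, -30.2, 0, 0, 0, -72, 0], [-43, -32.8, 0, 0, 0, -78, 0], [-46.4, -35.4, 0.6, 0, 0, -82.3, 0], [-46.4, -35.4, 0.6, 0, 0, -82.3, 0], [-46.4, -35.4, 0.6, 0, 0, -82.3, 0], [-46.4, -35.4, 0.6, 0, 0, -82.3, 0]]]}}

```text
time_s: 47.03
tool_pos: [416.0, -196.1, 98.3]
tcp_rot: [-0.003, -0.018, 1.0, 0.001]
force: [-0.4, 1.0, -0.2]
grip_width: 42.5
finger_force: 0.0
```

```bash
python3 - <<'E'
from h import *
im=manip.capture("top"); cv2.imwrite("pics/t3.png",im); o=cv2.imread("pics/top0.png")
for n in("straw_box",): print([(np.round(d["box"],1).tolist(),round(d["conf"],2)) for d in manip.boxes_of(n,"top")])
# box motion: compare box region old vs new via template shift
for nm,i in(("old",o),("now",im)):
    hsv=cv2.cvtColor(i[190:270,80:200],cv2.COLOR_BGR2HSV); m=((hsv[...,1]>120)&(hsv[...,0]>8)&(hsv[...,0]<25)).astype(np.uint8)
    c=max(cv2.findContours(m,0,1)[0],key=cv2.contourArea); r=cv2.minAreaRect(c); print(nm,np.add(r[0],(80,190)).round(1),np.round(r[1],1),round(r[2],1))
plan((417,-197,16,2.3))
E
```

```text
[([87.5, 195.9, 141.2, 251.1], 0.62)]
old [116.6 226.3] [45.  54.9] 6.7
now [114.  220.6] [44.  55.2] 8.1
t 47.1 tcp [ 417.  -195.2   98.9] yaw 2.3 w 42.6
[-0.03, -0.2, 8.29, 0.1, -0.3, -0.0] rows 2.0
```

{"op": "carry_out", "data": {"targets": [[[0, -0.2, 3, 0, 0, 0, 0], [0, -0.2, 6, 0, 0, 0, 0], [0, -0.2, 8, 0, 0, 0, 0], [0, -0.2, 8.3, 0, 0, 0, 0], [0, -0.2, 8.3, 0, 0, 0, 0], [0, -0.2, 8.3, 0, 0, 0, -1], [0, -0.2, 8.3, 0, 0, 0, -1], [0, -0.2, 8.3, 0, 0, 0, -1], [0, -0.2, 8.3, 0, 0, 0, -1], [0, -0.2, 8.3, 0, 0, 0, -1]]], "grip_force": 60}}

```text
time_s: 47.97
tool_pos: [418.2, -197.6, 18.2]
tcp_rot: [-0.0, -0.02, 1.0, 0.0]
force: [2.8, 5.3, 4.3]
grip_width: 13.7
finger_force: 58.2
```

```bash
cat >> h.py <<'E'
from scipy.optimize import minimize
def boxfit(i,x0=(425,340,-5)):
    hsv=cv2.cvtColor(i,cv2.COLOR_BGR2HSV); m=((hsv[...,1]>120)&(hsv[...,0]>8)&(hsv[...,0]<25)).astype(np.uint8); m[:190]=0; m[270:]=0; m[:,:80]=0; m[:,160:]=0
    c=max(cv2.findContours(m,0,1)[0],key=cv2.contourArea); H=cv2.convexHull(c)
    S=8; M=np.zeros((90*S,90*S),np.uint8); cv2.fillConvexPoly(M,np.int32((H[:,0]+.5-[75,185])*S),1)
    L=[(a,b,z) for a in(85,-85) for b in(65,-65) for z in(55,0)]
    def f(q):
        h=cv2.convexHull(proj(pose_pts(q[0],q[1],np.radians(q[2]),L)).astype(np.float32))[:,0]
        N=np.zeros_like(M); cv2.fillConvexPoly(N,np.int32((h+.5-[75,185])*S),1); return 1-(M&N).sum()/(M|N).sum()
    r=minimize(f,x0,method="Nelder-Mead",options=dict(initial_simplex=np.array(x0)+[[0,0,0],[15,0,0],[0,15,0],[0,0,5]],xatol=.1,fatol=1e-4)); return r.x.round(1),round(r.fun,3)
E
python3 - <<'E'
from h import *
print("old",boxfit(cv2.imread("pics/top0.png"))); im=manip.capture("top"); print("now",boxfit(im))
cv2.imwrite("pics/t4.png",im); print(manip.state()["force"].round(1)); plan((417,-197,16,2.3))
E
```

```text
old (array([419.9, 339.5,  -4.9]), np.float64(0.044))
now (array([437.6, 349.5,  -5.5]), np.float64(0.053))
[1.6 5.8 4.2]
t 48.0 tcp [ 418.2 -197.6   18.2] yaw 2.3 w 13.9
[0.12, 0.07, 0.22, 0.0, -0.1, -0.0] rows 0.1
```

```bash
python3 - <<'E'
from h import *
crop(cv2.imread("pics/t4.png"),80,185,155,260,8,"bx.png")
E
```

```text
(no output)
```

View pics/bx.png

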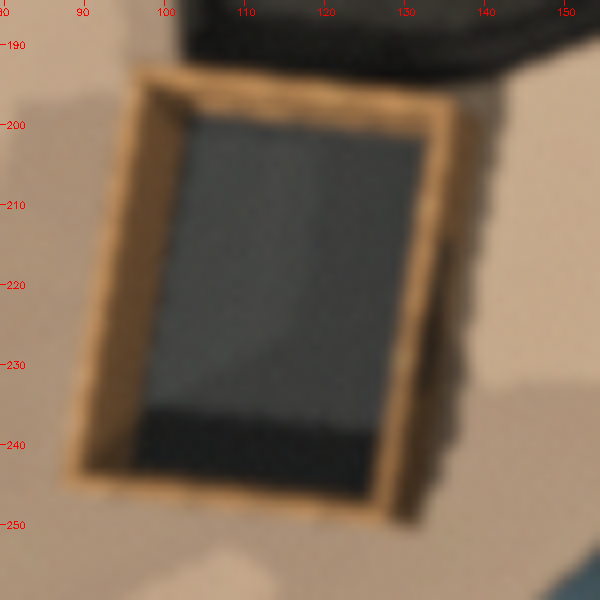

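The box rim's outer corners are at about (96.3,193), (136.5,197), (128.5,249.5) and (87.5,244.5).

```bash
python3 - <<'E'
from h import *
q,f=fit(np.array([(96.3,193),(136.5,197),(128.5,249.5),(87.5,244.5)]),[(85,65,55),(85,-65,55),(-85,-65,55),(-85,65,55)],(437,346,-.09)); print(q[:2].round(1),np.degrees(q[2]).round(1),f.round(1))
b=np.array([q[0],q[1]]); a=q[2]
# scoop held: tool tip grip point. grasp: handle centre z72 at scoop down <-> TCP z 17.5. offset grip above TCP = 72-17.5
h=72-17.5; print("tool-to-grip",h)
def tcp_for(mouth_l, zm, tip, zlift=0):
    # mouth at box-local (lx,ly), height zm; scoop yaw=box yaw; nose-down tip
    R=Ro.from_euler("z",a)*Ro.from_euler("x",-tip,degrees=True)
    m=pose_pts(b[0],b[1],a,[(mouth_l[0],mouth_l[1],0)])[0]; m[2]=zm
    o=m-R.apply([0,60,18.5]); g=o+R.apply([0,-61.5,72]); t=g+R.apply([0,0,-h]); back_=o+R.apply([0,-62,0]); return t,back_
for tip in(0,10,20,30,40):
    t,k=tcp_for((0,-40),75,tip); print(tip,t.round(1),"back bottom z",k[2].round(1),"y",k[1].round(1))
print(np.degrees(a))
for yy in range(206,252,6):
    pass
im=cv2.imread("pics/t2.png"); crop(im,262,198,292,262,8,"sc.png")
g=im.astype(float).sum(2)
for u in(272,276,280): print(u,[int(x) for x in g[200:260:2,u]])
E
```

```text
[435.8 348.3] -6.1 [-0.  -0.9  0.1 -0.4 -0.   0.4 -0.1  0.8]
tool-to-grip 54.5
0 [418.8 187.7  74. ] back bottom z 56.5 y 187.2
10 [419.  189.3  95.1] back bottom z 78.0 y 185.8
20 [419.5 194.6 115.6] back bottom z 99.3 y 188.2
30 [420.4 203.4 134.9] back bottom z 120.0 y 194.2
40 [421.7 215.3 152.3] back bottom z 139.2 y 203.7
-6.057040615077403
272 [324, 475, 430, 357, 349, 416, 414, 410, 403, 381, 375, 384, 389, 407, 415, 387, 379, 391, 379, 382, 392, 391, 393, 387, 405, 352, 251, 316, 474, 477]
276 [326, 490, 491, 335, 286, 356, 358, 358, 363, 363, 357, 375, 378, 338, 352, 351, 333, 330, 325, 313, 319, 331, 360, 364, 384, 359, 234, 307, 496, 485]
280 [330, 486, 458, 340, 329, 348, 349, 348, 361, 351, 326, 326, 326, 305, 299, 307, 312, 314, 318, 322, 328, 340, 310, 317, 311, 268, 222, 310, 494, 480]
```

{"op": "carry_out", "data": {"targets": [[[0, 0, -0.05, 0, 0, 0, -1], [0, 0, -0.15, 0, 0, 0, -1], [0, 0, -0.15, 0, 0, 0, -1], [0, -0.2, -0.15, 0, 0, 0, -1], [0, -0.6, -0.15, 0, 0, 0, -1], [0, -1.2, -0.15, 0, 0, 0, -1], [0, -1.9, -0.15, 0, 0, 0, -1], [0, -2.6, -0.15, 0, 0, 0, -1], [0, -3.3, -0.15, 0, 0, 0, -1], [0, -3.8, -0.15, 0, 0, 0, -1], [0, -4.0, -0.15, 0, 0, 0, -1], [0, -4.0, -0.15, 0, 0, 0, -1]]], "grip_force": 65}}

```text
time_s: 49.02
tool_pos: [418.7, -238.8, 18.3]
tcp_rot: [-0.002, -0.02, 1.0, 0.0]
force: [-1.3, 2.3, 0.3]
grip_width: 14.0
finger_force: 64.6
```

```bash
cat >> h.py <<'E'
b=np.array([435.8,348.3]); a=np.radians(-6.06); hh=54.5
def pour(ly,zm,tip,lx=3):
    R=Ro.from_euler("z",a)*Ro.from_euler("x",-tip,degrees=True)
    m=pose_pts(b[0],b[1],a,[(lx,ly,0)])[0]; m[2]=zm
    t=m-R.apply([0,60,18.5])+R.apply([0,-61.5,72-hh]); return (*t,np.degrees(a),tip)
E
python3 - <<'E'
from h import *
s=manip.state(); print(s["force"].round(1),s["finger_force"],s["ft_torque"].round(2)); p=pour(-42,95,0); print(np.round(p,1))
plan((*s["tool_pos"][:2],94,2.3),p)
E
```

```text
[-1.3  2.3  0.3] 64.58571195602417 [ 0.51 -0.01 -0.03]
[421.5 185.4  94.   -6.1   0. ]
t 49.0 tcp [ 418.7 -238.8   18.3] yaw 2.3 w 14.0
[0.03, 0.0, -7.57, 0.0, -0.2, -0.0] rows 1.8
[-1.93, 42.38, -7.57, -0.0, -0.2, 8.3] rows 10.3
```

{"op": "carry_out", "data": {"targets": [[[0, 0, -0.2, 0, 0, 0, -1], [0, 0, -0.6, 0, 0, 0, -1], [0, 0, -1.2, 0, 0, 0, -1], [0, 0, -2, 0, 0, 0, -1], [0, 0, -3, 0, 0, 0, -1], [0, 0, -4, 0, 0, 0, -1], [0, 0, -5, 0, 0, 0, -1], [0, 0, -6, 0, 0, 0, -1], [0, 0, -6.8, 0, 0, 0, -1], [0, 0, -7.3, 0, 0, 0, -1], [0, 0, -7.6, 0, 0, 0, -1], [0, 0, -7.6, 0, 0, 0, -1], [0, 0, -7.6, 0, 0, 0, -1]]]}}

```text
time_s: 50.1
tool_pos: [418.8, -238.3, 94.0]
tcp_rot: [-0.002, -0.02, 1.0, 0.0]
force: [0.1, -0.3, -7.7]
grip_width: 13.9
finger_force: 63.5
```

```bash
python3 - <<'E'
from h import *
s=manip.state(); print(s["force"].round(1),s["finger_force"],s["ft_torque"].round(2)); p=pour(-42,95,0)
manip.capture("top"); print([(np.round(d["box"]).tolist(),round(d["conf"],2)) for d in manip.boxes_of("straw_a","top")])
plan(p)
E
```

```text
[ 0.1 -0.3 -7.7] 63.50496008992195 [-0.29 -0.    0.  ]
[([110.0, 165.0, 154.0, 179.0], 0.63), ([110.0, 142.0, 152.0, 150.0], 0.62), ([291.0, 215.0, 297.0, 254.0], 0.42), ([296.0, 234.0, 300.0, 246.0], 0.38)]
t 50.2 tcp [ 418.5 -238.1   93.6] yaw 2.3 w 14.1
[-1.99, 42.3, -0.01, 0.0, -0.3, 8.4] rows 10.2
```

{"op": "carry_out", "data": {"targets": [[[0, 0.4, 0, 0, 0, 0, -1], [-0.05, 1.2, 0, 0, 0, 0.2, -1], [-0.1, 2.4, 0, 0, 0, 0.5, -1], [-0.2, 4, 0, 0, 0, 0.8, -1], [-0.3, 6, 0, 0, 0, 1.2, -1], [-0.4, 7.95, 0, 0, 0, 1.6, -1], [-0.5, 9.9, 0, 0, 0, 2, -1], [-0.6, 11.85, 0, 0, 0, 2.4, -1], [-0.7, 13.8, 0, 0, 0, 2.8, -1], [-0.75, 15.75, 0, 0, 0, 3.2, -1], [-0.85, 17.7, 0, 0, 0, 3.6, -1], [-0.95, 19.65, 0, 0, 0, 4, -1], [-1.0, 21.6, 0, 0, 0, 4.4, -1], [-1.1, 23.55, 0, 0, 0, 4.8, -1], [-1.2, 25.5, 0, 0, 0, 5.2, -1], [-1.3, 27.45, 0, 0, 0, 5.6, -1], [-1.4, 29.4, 0, 0, 0, 6, -1], [-1.5, 31.35, 0, 0, 0, 6.4, -1], [-1.6, 33.3, 0, 0, 0, 6.8, -1], [-1.65, 35.25, 0, 0, 0, 7, -1]]]}}

```text
time_s: 51.87
tool_pos: [420.0, 116.3, 94.0]
tcp_rot: [-0.002, 0.041, 0.999, 0.0]
force: [0.4, 0.5, -6.6]
grip_width: 13.7
finger_force: 63.6
```

{"op": "carry_out", "data": {"targets": [[[0.15, 1.75, 0, 0, 0, 0.3, -1], [0.25, 3.25, 0, 0, 0, 0.6, -1], [0.35, 4.5, 0, 0, 0, 0.9, -1], [0.4, 5.5, 0, 0, 0, 1.1, -1], [0.45, 6.25, 0, 0, 0, 1.3, -1], [0.5, 6.75, 0, 0, 0, 1.4, -1], [0.5, 7, 0, 0, 0, 1.4, -1], [0.5, 7, 0, 0, 0, 1.4, -1], [0.5, 7, 0, 0, 0, 1.4, -1], [0.5, 7, 0, 0, 0, 1.4, -1]]]}}

```text
time_s: 52.7
tool_pos: [422.0, 184.2, 94.1]
tcp_rot: [-0.002, 0.053, 0.999, -0.0]
force: [0.4, 0.2, -6.9]
grip_width: 14.0
finger_force: 63.7
```

```bash
python3 - <<'E'
from h import *
s=manip.state(); print(s["force"].round(1),s["finger_force"],s["ft_torque"].round(2))
im=manip.capture("top"); cv2.imwrite("pics/t5.png",im); print([(np.round(d["box"]).tolist(),round(d["conf"],2)) for d in manip.boxes_of("straw_a","top")]); print([(np.round(d["box"]).tolist(),round(d["conf"],2)) for d in manip.boxes_of("straw_box","top")], boxfit(im))
plan(pour(-42,80,0),*[pour(-42,80,t) for t in range(3,37,3)])
E
```

```text
[ 0.4  0.2 -6.9] 63.66364538669586 [-0.25  0.05 -0.03]
[([107.0, 140.0, 153.0, 151.0], 0.73), ([114.0, 167.0, 152.0, 180.0], 0.62)]
[([89.0, 195.0, 124.0, 248.0], 0.65), ([119.0, 198.0, 168.0, 251.0], 0.57)] (array([430.9, 354.4,  -8.1]), np.float64(0.916))
t 52.9 tcp [422.1 184.2  94.1] yaw -6.1 w 14.2
[0.06, 0.11, 1.51, -0.0, -0.2, -0.1] rows 0.4
[0.07, 0.12, 0.88, 3.0, -0.2, -0.1] rows 0.4
[0.07, 0.17, 0.24, 6.0, -0.2, -0.1] rows 0.8
[0.07, 0.25, -0.39, 9.0, -0.2, -0.1] rows 1.3
[0.07, 0.36, -1.02, 12.0, -0.2, -0.1] rows 1.7
[0.08, 0.5, -1.64, 15.0, -0.2, -0.1] rows 2.1
[0.08, 0.68, -2.25, 18.0, -0.2, -0.1] rows 2.5
[0.08, 0.88, -2.85, 21.0, -0.2, -0.0] rows 2.9
[0.08, 1.12, -3.44, 24.0, -0.2, -0.0] rows 3.3
[0.09, 1.39, -4.02, 27.0, -0.2, -0.0] rows 3.8
[0.09, 1.69, -4.58, 30.0, -0.2, -0.0] rows 4.2
[0.09, 2.02, -5.12, 33.0, -0.2, -0.0] rows 4.6
[0.09, 2.37, -5.65, 36.0, -0.2, -0.0] rows 5.0
```

{"op": "carry_out", "data": {"targets": [[[0, 0.1, 0.5, 0, 0, 0, -1], [0, 0.1, 1.1, 0, 0, 0, -1], [0, 0.1, 1.5, 0, 0, 0, -1], [0, 0.1, 1.5, 0, 0, 0, -1], [0, 0.1, 1.3, 1, 0, 0, -1], [0, 0.12, 1.09, 2, 0, 0, -1], [0, 0.12, 0.88, 3, 0, 0, -1], [0, 0.13, 0.67, 4, 0, 0, -1], [0, 0.15, 0.45, 5, 0, 0, -1], [0, 0.17, 0.24, 6, 0, 0, -1], [0, 0.19, 0.03, 7, 0, 0, -1], [0, 0.22, -0.18, 8, 0, 0, -1], [0, 0.25, -0.39, 9, 0, 0, -1], [0, 0.28, -0.6, 10, 0, 0, -1], [0, 0.32, -0.81, 11, 0, 0, -1], [0, 0.36, -1.02, 12, 0, 0, -1], [0, 0.4, -1.23, 13, 0, 0, -1], [0, 0.45, -1.44, 14, 0, 0, -1], [0, 0.5, -1.64, 15, 0, 0, -1], [0, 0.56, -1.85, 16, 0, 0, -1]]]}}

```text
time_s: 54.52
tool_pos: [422.8, 190.3, 112.8]
tcp_rot: [-0.009, 0.053, 0.989, -0.14]
force: [0.1, 0.6, -7.2]
grip_width: 14.0
finger_force: 63.8
```

```bash
python3 - <<'E'
from h import *
s=manip.state(); print(s["force"].round(1),s["finger_force"],s["ft_torque"].round(2))
plan(pour(-42,80,16),*[pour(-42,80,t) for t in (20,24,28,32,36)])
E
```

```text
[ 0.1  0.6 -7.2] 63.84351924061775 [ 0.2   0.03 -0.02]
t 54.5 tcp [422.8 190.3 112.8] yaw -6.1 w 14.0
[0.07, -0.05, 0.04, -0.1, -0.2, 0.0] rows 0.0
[0.07, -0.03, -0.8, 3.9, -0.2, 0.0] rows 0.5
[0.08, 0.05, -1.65, 7.9, -0.2, 0.0] rows 1.1
[0.08, 0.19, -2.49, 11.9, -0.2, 0.0] rows 1.7
[0.08, 0.39, -3.31, 15.9, -0.2, 0.0] rows 2.2
[0.09, 0.64, -4.12, 19.9, -0.2, 0.0] rows 2.8
```

{"op": "carry_out", "data": {"targets": [[[0, 0, 0, 0, 0, 0, -1], [0, 0, 0, 0, 0, 0, -1], [0, 0, 0, 0, 0, 0, -1], [0, 0, 0, 0, 0, 0, -1], [0, 0, 0, 0, 0, 0, -1], [0, 0, 0, 0, 0, 0, -1]]]}}

```text
time_s: 55.02
tool_pos: [422.8, 190.0, 112.7]
tcp_rot: [-0.009, 0.053, 0.989, -0.139]
force: [0.9, -0.4, -6.0]
grip_width: 14.2
finger_force: 63.9
```

```bash
python3 - <<'E'
from h import *
s=manip.state(); print(s["force"].round(1),s["ft_torque"].round(2))
im=manip.capture("top"); cv2.imwrite("pics/t6.png",im); print([(np.round(d["box"]).tolist(),round(d["conf"],2)) for d in manip.boxes_of("straw_a","top")])
E
```

```text
[ 0.9 -0.4 -6. ] [ 0.32 -0.05  0.06]
[([113.0, 166.0, 156.0, 181.0], 0.72), ([107.0, 140.0, 151.0, 153.0], 0.56)]
```

{"op": "carry_out", "data": {"targets": [[[0, 0, -0.4, 2, 0, 0, -1], [0, 0, -0.8, 4, 0, 0, -1], [0, 0, -1.2, 6, 0, 0, -1], [0, 0.05, -1.65, 8, 0, 0, -1], [0, 0.1, -2.1, 10, 0, 0, -1], [0, 0.2, -2.5, 12, 0, 0, -1], [0, 0.3, -2.9, 14, 0, 0, -1], [0, 0.4, -3.3, 16, 0, 0, -1], [0, 0.5, -3.7, 18, 0, 0, -1], [0, 0.65, -4.1, 20, 0, 0, -1], [0, 0.65, -4.1, 20, 0, 0, -1], [0, 0.65, -4.1, 20, 0, 0, -1], [0, 0.65, -4.1, 20, 0, 0, -1], [0, 0.65, -4.1, 20, 0, 0, -1], [0, 0.65, -4.1, 20, 0, 0, -1]]]}}

```text
time_s: 56.37
tool_pos: [424.8, 207.3, 150.4]
tcp_rot: [-0.018, 0.05, 0.95, -0.308]
force: [-0.2, -0.2, -5.9]
grip_width: 13.9
finger_force: 64.3
```

```bash
python3 - <<'E'
from h import *
s=manip.state(); print(s["force"].round(2),s["ft_torque"].round(2))
im=manip.capture("top"); cv2.imwrite("pics/t7.png",im); print([(np.round(d["box"]).tolist(),round(d["conf"],2)) for d in manip.boxes_of("straw_a","top")])
p=list(pour(-42,110,0)); p1=list(pour(-42,110,20)); q=p.copy(); q[1]-=60; plan(p1,p,q)
E
```

```text
[-0.24 -0.25 -5.95] [ 0.83 -0.13 -0.02]
[([106.0, 140.0, 154.0, 148.0], 0.62), ([108.0, 201.0, 117.0, 241.0], 0.59), ([99.0, 227.0, 103.0, 245.0], 0.47), ([113.0, 166.0, 153.0, 180.0], 0.46)]
t 56.5 tcp [424.8 207.3 150.5] yaw -6.0 w 14.0
[0.09, -1.24, 0.88, -16.0, -0.2, 0.0] rows 2.2
[0.07, 0.64, 4.66, -36.0, -0.2, -0.0] rows 5.0
[-0.57, -4.19, 8.16, -36.0, -0.2, -0.0] rows 5.0
```

{"op": "carry_out", "data": {"targets": [[[0, -0.6, 0.4, -6, 0, 0, -1], [0, -1, 0.7, -11, 0, 0, -1], [0, -1.2, 0.9, -16, 0, 0, -1], [0, -0.9, 1.8, -21, 0, 0, -1], [0, -0.4, 2.7, -26, 0, 0, -1], [0, 0.1, 3.7, -31, 0, 0, -1], [0, 0.6, 4.6, -36, 0, 0, -1], [-0.2, -1, 5.8, -36, 0, 0, -1], [-0.5, -4.2, 8.1, -36, 0, 0, -1], [-0.5, -4.2, 8.1, -36, 0, 0, -1], [-0.5, -4.2, 8.1, -36, 0, 0, -1]]]}}

```text
time_s: 57.38
tool_pos: [420.4, 123.3, 109.6]
tcp_rot: [-0.002, 0.055, 0.998, -0.001]
force: [-0.1, -0.0, -5.9]
grip_width: 13.6
finger_force: 65.4
```

```bash
python3 - <<'E'
from h import *
s=manip.state(); print(s["force"].round(2))
im=manip.capture("top"); cv2.imwrite("pics/t8.png",im); print([(np.round(d["box"]).tolist(),round(d["conf"],2)) for d in manip.boxes_of("straw_a","top")])
plan((425,-325,110,0),(425,-325,40,0),(425,-325,17.5,0))
E
```

```text
[-0.05 -0.02 -5.93]
[([106.0, 199.0, 121.0, 241.0], 0.7), ([112.0, 165.0, 155.0, 183.0], 0.62), ([112.0, 201.0, 125.0, 245.0], 0.61), ([100.0, 201.0, 109.0, 244.0], 0.59), ([108.0, 140.0, 154.0, 150.0], 0.46)]
t 57.5 tcp [420.6 125.6 109.6] yaw -6.2 w 13.9
[-5.28, -44.75, -0.02, -0.0, -0.2, -6.2] rows 10.8
[-5.3, -44.75, 6.98, -0.0, -0.2, -6.2] rows 10.9
[-5.31, -44.75, 9.23, -0.0, -0.2, -6.2] rows 11.0
```

Three straws are seen in the box. Now putting the empty scoop back down in the free area.

{"op": "carry_out", "data": {"targets": [[[-0.2, -1.5, 0, 0, 0, 0, -1], [-0.5, -4, 0, 0, 0, -0.5, -1], [-0.8, -7, 0, 0, 0, -1, -1], [-1.2, -10, 0, 0, 0, -1.5, -1], [-1.5, -13, 0, 0, 0, -2, -1], [-1.9, -16, 0, 0, 0, -2.5, -1], [-2.2, -19, 0, 0, 0, -3, -1], [-2.6, -22, 0, 0, 0, -3.5, -1], [-3, -25, 0, 0, 0, -4, -1], [-3.3, -28, 0, 0, 0, -4.5, -1], [-3.7, -31, 0, 0, 0, -5, -1], [-4, -34, 0, 0, 0, -5.5, -1], [-4.4, -37, 0, 0, 0, -6, -1], [-4.8, -40, 0, 0, 0, -6.2, -1], [-5, -42.5, 0, 0, 0, -6.2, -1], [-5.3, -44.7, 0, 0, 0, -6.2, -1], [-5.3, -44.7, 1.5, 0, 0, -6.2, -1], [-5.3, -44.7, 4, 0, 0, -6.2, -1], [-5.3, -44.7, 6.5, 0, 0, -6.2, -1], [-5.3, -44.7, 7, 0, 0, -6.2, -1]]]}}

```text
time_s: 59.15
tool_pos: [424.5, -320.8, 35.5]
tcp_rot: [-0.004, -0.002, 1.0, 0.003]
force: [-1.3, 1.4, -6.0]
grip_width: 13.6
finger_force: 65.6
```

```bash
python3 - <<'E'
from h import *
plan((425,-325,17.5,0))
E
```

```text
t 59.1 tcp [ 424.5 -320.8   35.5] yaw 0.2 w 13.6
[-0.07, -0.43, 1.79, 0.3, -0.5, 0.2] rows 0.4
```

{"op": "carry_out", "data": {"targets": [[[0, 0, 0, 0, 0, 0, -1], [0, 0, 0, 0, 0, 0, -1], [0, 0, 0.6, 0, 0, 0, -1], [0, 0, 1.2, 0, 0, 0, -1], [0, 0, 1.7, 0, 0, 0, -1], [0, 0, 1.9, 0, 0, 0, -1], [0, 0, 2.0, 0, 0, 0, -1], [0, 0, 2.1, 0, 0, 0, -1], [0, 0, 2.1, 0, 0, 0, -1]]]}}

```text
time_s: 59.9
tool_pos: [425.7, -324.2, 18.6]
tcp_rot: [-0.002, -0.001, 1.0, -0.0]
force: [-0.2, 0.2, -5.6]
grip_width: 13.8
finger_force: 65.7
```

{"op": "carry_out", "data": {"targets": [[[0, 0, 0.05, 0, 0, 0, -1], [0, 0, 0.1, 0, 0, 0, -1], [0, 0, 0.15, 0, 0, 0, -1], [0, 0, 0.15, 0, 0, 0, -1], [0, 0, 0.15, 0, 0, 0, -1]]]}}

```text
time_s: 60.32
tool_pos: [425.9, -324.5, 18.4]
tcp_rot: [-0.001, -0.001, 1.0, -0.001]
force: [-3.6, 2.9, 7.5]
grip_width: 13.9
finger_force: 67.5
```

Down on the counter, so I'll release and retreat.

{"op": "carry_out", "data": {"targets": [[[0, 0, -0.05, 0, 0, 0, -1], [0, 0, -0.05, 0, 0, 0, 0.2], [0, 0, -0.05, 0, 0, 0, 0.2], [0, 0, -0.05, 0, 0, 0, 0.2], [0, 0, -0.05, 0, 0, 0, 0.2], [0, 0, -0.05, 0, 0, 0, 0.2], [0, 0, -2, 0, 0, 0, 0.2], [0, 0, -6, 0, 0, 0, 0.2], [0, 0, -10, 0, 0, 0, 0.2], [0, 0, -14, 0, 0, 0, 0.2], [0, 0, -18, 0, 0, 0, 0.2], [0, 20, -18, 0, 0, 0, 0.2], [0, 20, -18, 0, 0, 0, 0.2], [0, 20, -18, 0, 0, 0, 0.2], [0, 20, -18, 0, 0, 0, 0.2], [0, 20, -18, 0, 0, 0, 0.2], [0, 20, -18, 0, 0, 0, 0.2], [0, 20, -18, 0, 0, 0, 0.2]]]}}

```text
time_s: 61.82
tool_pos: [426.0, -122.5, 197.2]
tcp_rot: [-0.001, -0.003, 1.0, -0.0]
force: [-0.6, -1.0, 0.1]
grip_width: 51.4
finger_force: 0.0
```

```bash
python3 - <<'E'
from h import *
im=manip.capture("top"); cv2.imwrite("pics/end.png",im)
for n in("straw_a","scoop","straw_box","mug","tablet_jar","cocoa_shaker","wdt_tool"): print(n,[(np.round(d["box"]).tolist(),round(d["conf"],2)) for d in manip.boxes_of(n,"top") if d["conf"]>.4])
# straw ends in box frame
for c in [((106,199),(121,241))]: pass
L=[(x,y,z) for x in(79,-79) for y in(59,-59) for z in(20,)]; print("box inner at z20",proj(pose_pts(b[0],b[1],a,L)).round(0).tolist())
s=manip.state(); print(s["time_s"],s["force"].round(1))
E
```

```text
straw_a [([114.0, 201.0, 124.0, 244.0], 0.71), ([105.0, 143.0, 150.0, 151.0], 0.63), ([114.0, 166.0, 154.0, 180.0], 0.62), ([99.0, 200.0, 110.0, 243.0], 0.6), ([108.0, 202.0, 118.0, 239.0], 0.59)]
scoop [([287.0, 200.0, 332.0, 255.0], 0.65)]
straw_box [([90.0, 194.0, 140.0, 252.0], 0.94), ([380.0, 235.0, 405.0, 260.0], 0.55)]
mug [([343.0, 148.0, 376.0, 189.0], 0.78)]
tablet_jar [([378.0, 235.0, 404.0, 257.0], 0.74), ([285.0, 197.0, 330.0, 254.0], 0.69)]
cocoa_shaker [([98.0, 197.0, 110.0, 245.0], 0.61), ([377.0, 184.0, 405.0, 214.0], 0.56), ([286.0, 201.0, 332.0, 253.0], 0.51)]
wdt_tool [([306.0, 152.0, 318.0, 169.0], 0.55)]
box inner at z20 [[101.0, 196.0], [137.0, 200.0], [93.0, 244.0], [130.0, 248.0]]
62.2167 [ 0.1  0.  -0.5]
```

```bash
python3 -c "
from rig import manip
print(manip.sign_off())"
```

```text
the job is handed in; nothing more can be done
None
```

The job is handed in, no verdict returned: at about 62 s of the 210 s, the last detections showed the three straight straws in the straw box, the two bent ones in the reject tray, the empty scoop set down on the counter, and the cups and jars where they were.

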